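# Press the inserts into the hanger blanks and sort them

## Robot

A 7-joint arm with a two-finger parallel gripper is mounted at the origin on the work surface. World frame = base frame: x ahead of the robot, y to its left, z up, the work surface at z = 0. Lengths are in m, angles in rad, forces in N, time in s.
With the tool pointing down it reaches from about 0.425 to 0.95 m from the base axis. Payload 4.7 kg.
Tool frame: the origin (TCP) lies midway between the tips of the shut fingers; the grasp point (between the pads) lies bot.grip_depth behind it (bot.grip_depth is the distance from the TCP to the grasp point, in m); z points along the fingers, y is the line along which they close (so a half turn about z gives the same grasp; the last joint's range is limited). The gripper opens to 87 mm and grips with 3 to 60 N. Pads are 19 mm wide; open, the fingers measure 117 mm over their backs; the gripper's body (75 mm by 190 mm) begins 51 mm behind the grasp point.
Start: joints at [-1.287, 0.469, -0.049, 1.532, 0.024, 1.141, -0.082], TCP at [0.208, 0.642, 0.223] pointing down, gripper open.
Joint ranges: [-2.59, 2.59], [-0.33, 1.99], [-1.39, 1.29], [0.1, 2.45], [-1.04, 4.18], [0.21, 1.99], [-2.66, 2.66]. Speed limits (rad/s): [2.57, 2.57, 3.14, 3.14, 3.14, 3.14, 3.14].

## Interface

Orientations are given as a rotation vector (axis times angle).
In Python, from rig import bot, eyes gives the robot as it stands.
- The arm moves only by the tool arm_command, never from a script. Its argument "moves" is one flat list of numbers, 7 for each row, row after row: the shift along the tool's x, y, z in units of 0.08 m (1.0 is 0.08 m), then the turn, a rotation vector about the tool's x, y, z in units of 180 degrees (1.0 is 180 degrees), then the closure, from -1 (fully open) to 1 (shut). A call has 1 to 12 rows; each row is the pose to reach, as a shift and turn from the pose commanded when the call began, along the tool's axes at that moment, turning the shorter way round; what a row does not reach only later rows make up. A row lasts 1/12 s, in which the tool goes at most 41.7 mm and 7.16 degrees, less where a joint would pass 70% of its speed; a pose out of reach is approached as far as the arm can. A call with a number of a shift or a turn outside -1 to 1 is refused whole. A call with a gripper value outside its range is refused whole. The fingers move at their own pace and stop on an object; "force" is the grip in N (left out, the last holds). Time passes only in rows, so rows that repeat a pose let the fingers close. It gives the time, the measured TCP pose, the force, the opening and the grip force at its end, in the units of the state.
- bot.observe(): the state, without advancing time (a new reading comes with each control period).
- eyes.capture(name): name is "scene" or "top" or "wrist"; returns (picture, depth): 480x640x3 uint8, blue, green, red; 480x640 float32, m along the optical axis (not along the pixel's ray), 0 where there is no reading.
- eyes.get_calibration(name): a dict with "mtx" (3x3 intrinsics, pixels), "dist" ([k1, k2, p1, p2, k3] as OpenCV has them; the pictures are not rectified), "camera_from_world" (4x4, takes a point from world to camera coordinates); the wrist camera has in their place "hand_eye" (4x4, takes a point from camera to tool coordinates, whose origin is the TCP and whose axes are the flange's). Camera axes: x right, y down, z forward; pixel columns grow to the right and rows downward; lengths in m; the calibration is good to about 2 mm. A picture is of the moment at which its call begins: read the wrist's pose just before it. get_calibration takes no time and is no camera call.
- bot.hand_in(): hands the job in; it is judged then, once.
The state is a dict: "time_s": time; "q": joint angles; "joint_velocities": joint speeds; "joint_torque": joint torques, N m; "position": TCP position; "tcp_rot": TCP orientation; "wrist_force": force on the tool from outside, world axes, zero at the start; "wrist_torque": the same for the moment, N m; "finger_gap": finger opening in m; "gripper_force": force on a finger pad.
Only numpy, scipy, OpenCV 4.12 (cv2) and the standard library are available. Lean on these libraries where they do the work, as an engineer would, in place of code of your own. Each camera call takes 0.05 s, during which the arm holds its last target. There are 200 camera calls.

## Task

The pine hanger blanks on the left of the bench each have a brass insert started at a pencilled cross. Slide each blank in turn under the hand press so that its cross sits directly below the punch, let go and push the palm knob down until the insert is flush (only the punch may push an insert, never the gripper); then put the narrow blanks into the shallow steel tin and the broad ones into the deep plywood box. Leave everything else where it lies.

Things in the scene. Friction and masses are not known exactly. Their poses are not given: they have to be found in the camera images.
- narrow1: a narrow hanger blank of pine stained mid-brown: flat board 150 long (its x) x 26 wide (y) x 14 mm thick (z), 28 g (varies). Origin: centre of its underside; z up. A pencilled cross on its top face, on the centre line, 50 mm from the middle towards +x (25 mm from that end), marks the insert. Absent in some starts
- narrow1_insert: brass insert, 9 mm across, at the cross of narrow1; origin: centre of its top face, which at first stands 6 mm above the board's top
- narrow1_depth (a joint): how far that insert has been pressed into its board, m: 0 as started, 0.006 flush. It takes about 8 N and stays where it is left; count 0.0045 or more as flush
- narrow2: a narrow hanger blank of pine stained mid-brown: flat board 150 long (its x) x 26 wide (y) x 14 mm thick (z), 28 g (varies). Origin: centre of its underside; z up. A pencilled cross on its top face, on the centre line, 50 mm from the middle towards +x (25 mm from that end), marks the insert. Absent in some starts
- narrow2_insert: brass insert, 9 mm across, at the cross of narrow2; origin: centre of its top face, which at first stands 6 mm above the board's top
- narrow2_depth (a joint): how far that insert has been pressed into its board, m: 0 as started, 0.006 flush. It takes about 8 N and stays where it is left; count 0.0045 or more as flush
- broad1: a broad hanger blank of pine stained mid-brown: flat board 150 long (its x) x 46 wide (y) x 14 mm thick (z), 50 g (varies). Origin: centre of its underside; z up. A pencilled cross on its top face, on the centre line, 50 mm from the middle towards +x (25 mm from that end), marks the insert. Absent in some starts
- broad1_insert: brass insert, 9 mm across, at the cross of broad1; origin: centre of its top face, which at first stands 6 mm above the board's top
- broad1_depth (a joint): how far that insert has been pressed into its board, m: 0 as started, 0.006 flush. It takes about 8 N and stays where it is left; count 0.0045 or more as flush
- broad2: a broad hanger blank of pine stained mid-brown: flat board 150 long (its x) x 46 wide (y) x 14 mm thick (z), 50 g (varies). Origin: centre of its underside; z up. A pencilled cross on its top face, on the centre line, 50 mm from the middle towards +x (25 mm from that end), marks the insert. Absent in some starts
- broad2_insert: brass insert, 9 mm across, at the cross of broad2; origin: centre of its top face, which at first stands 6 mm above the board's top
- broad2_depth (a joint): how far that insert has been pressed into its board, m: 0 as started, 0.006 flush. It takes about 8 N and stays where it is left; count 0.0045 or more as flush
- press: hand press, fixed. Origin: on the punch axis, at bench level. Steel base plate 12 mm thick (x -130 to 50, y -100 to 75 mm), on which the work slides; a 36 mm square column at y = -80 carries a 36 mm wide arm, 85 to 115 mm high, over the punch axis, with a 30 mm round bush below it down to 70 mm. Open to -x (towards the robot) and +y
- plunger (a joint): downward travel of the punch, m: 0 up (springs back by itself), 0.018 fully down, where its tip just meets the top of a blank on the plate. Needs 3 to 6 N, plus about 8 N while it drives an insert
- punch_tip (a point): centre of the flat lower end, 8 mm across, of the steel punch; 44 mm above the bench when up, so 12 mm above a started insert on the plate
- knob_top (a point): centre of the flat top of the black palm knob (38 mm across, 15 mm high) on the punch, 150 mm above the bench when up; push down here
- tin: shallow steel tin tray, fixed, 130 (x) x 210 (y) x 28 mm high, walls and floor 5 mm; origin: centre of its underside. For narrow blanks
- plybox: deep plywood box, open on top, fixed, 136 (x) x 216 (y) x 50 mm high, walls and floor 8 mm; origin: centre of its underside. For broad blanks
- torch: yellow torch lying down, 160 mm long (x), 50 mm across; origin under its middle. Leave alone
- spanner: chrome adjustable spanner lying flat, 185 mm long (x); origin under its middle. Leave alone
- funnel: blue plastic funnel, mouth down, 100 mm across, 105 mm high; origin: centre of its underside. Leave alone
- saucer: terracotta saucer, 130 mm across, 20 mm high; origin: centre of its underside. Leave alone
- dibber: wooden dibber lying down, 220 mm long (x), 34 mm thick; origin under its middle. Leave alone
- hose_fitting: small brass hose fitting standing among the blanks, 32 mm across, 34 mm high; origin: centre of its underside. Leave alone

How it is judged:
At the end, for the whole second after the job is handed in: every blank present has its insert pressed in by at least 4.5 of 6 mm; narrow blanks lie in the steel tin and broad ones in the plywood box (middle of the blank inside the walls, its underside less than 36 mm above the container's underside), at rest; the punch is up again (value of joint plunger below 0.003 m and value of joint each of narrow1_depth, narrow2_depth, broad1_depth, broad2_depth above 0.0045 m and x of narrow1 in the frame of tin between -0.06 and 0.06 m and y of narrow1 in the frame of tin between -0.1 and 0.1 m and z of each of narrow1, narrow2 in the frame of tin below 0.036 m and linear speed of each of narrow1, narrow2, broad1, broad2 below 0.03 m/s and x of narrow2 in the frame of tin between -0.06 and 0.06 m and y of narrow2 in the frame of tin between -0.1 and 0.1 m and x of broad1 in the frame of plybox between -0.06 and 0.06 m and y of broad1 in the frame of plybox between -0.1 and 0.1 m and z of each of broad1, broad2 in the frame of plybox below 0.036 m and x of broad2 in the frame of plybox between -0.06 and 0.06 m and y of broad2 in the frame of plybox between -0.1 and 0.1 m); the robot touches nothing.
It fails at once if an insert pushed by the robot itself instead of by the punch (contact force between any of the fingers, the arm and narrow1_insert above 3 N or contact force between any of the fingers, the arm and narrow2_insert above 3 N or contact force between any of the fingers, the arm and broad1_insert above 3 N or contact force between any of the fingers, the arm and broad2_insert above 3 N).
It fails at once if a bystander (torch, spanner, funnel, saucer, dibber, hose fitting) moved more than 6 cm (distance of any of torch, spanner, funnel, saucer, dibber, hose_fitting from where it was at the start of the episode above 0.06 m).
Of narrow1, narrow2, broad1, broad2 only 2 to 3 are there at a start; the rules pass over those that are not, and their reading is None.
At some moment in a run one of narrow1, narrow2, broad1, broad2 may be knocked a few centimetres aside while the robot is not near it.
Once in a run the grip may slacken for a moment while it holds something.
It also fails if it takes over 210 s, if anything falls off the work surface, if the arm or the gripper's body presses on something with over 40 N, if the wrist force passes 120 N, or if a joint passes its speed limit or range.

## Working session

There is one attempt and no reset: what is moved stays moved. The work goes in short steps, Python scripts to look and compute and a tool call to move; the robot and the scene stay as the last step left them, time stands still between calls to the robot, and variables do not carry over. Pictures are saved under pics/ and viewed, at most 14 in all, crops included, and the job is handed in when it is done.

Besides the shell and the picture viewer there is one more tool, called after "Call:" as name(argument=value, ...), one argument or row to a line, values as JSON. arm_command: Moves the arm, as the interface text tells. Its arguments: {"type":"object","properties":{"moves":{"type":"array"},"force":{"type":"number"}},"required":["moves"]}

```bash
ls; mkdir -p pics
python3 - <<'E'
from rig import bot, eyes
import cv2,numpy as np
print(bot.observe(), bot.grip_depth)
for n in("scene","top"):
    im,d=eyes.capture(n); cv2.imwrite(f"pics/{n}0.png",im); np.save(f"pics/{n}0.npy",d)
    print(n,eyes.get_calibration(n))
print(eyes.get_calibration("wrist"))
E
```

```text
pics
{'time_s': 0.0, 'q': array([-1.28690122,  0.46946096, -0.0485993 ,  1.53368536,  0.02411363,
        1.14101689, -0.08230875]), 'joint_velocities': array([ 0.00045757, -0.00063441,  0.00251065, -0.00194958, -0.00053077,
        0.00073857, -0.00039991]), 'joint_torque': array([ 2.66931311e-04, -5.07964647e+01, -8.04729899e-02, -2.36163551e+01,
       -6.13652333e-02,  3.77615984e-02,  1.67234248e-04]), 'position': array([0.20751668, 0.64167524, 0.22148993]), 'tcp_rot': array([-4.89251332e-01, -3.10303217e+00,  3.09651317e-03]), 'wrist_force': array([-0.19376634,  0.32770033,  0.12220855]), 'wrist_torque': array([-0.02109631,  0.05994891,  0.01488623]), 'gripper_force': 0.0, 'finger_gap': 0.08694852027192902} 0.0187
scene {'mtx': array([[558.26040699,   0.        , 320.76372093],
       [  0.        , 558.26040699, 234.18376451],
       [  0.        ,   0.        ,   1.        ]]), 'dist': array([-0.0073716,  0.       ,  0.       ,  0.       ,  0.       ]), 'camera_from_world': array([[-0.74694092,  0.66486133, -0.00621917,  0.4453115 ],
       [ 0.55541782,  0.61878976, -0.55552
[... 552 characters left out ...]
0.01503713, -0.98985442,  1.52221459],
       [ 0.        ,  0.        ,  0.        ,  1.        ]])}
{'mtx': array([[416.86544563,   0.        , 315.71003632],
       [  0.        , 416.86544563, 244.76011355],
       [  0.        ,   0.        ,   1.        ]]), 'dist': array([-0.00497183,  0.        ,  0.        ,  0.        ,  0.        ]), 'hand_eye': array([[ 6.50366826e-04, -9.67722226e-01, -2.52018392e-01,
         6.74466101e-02],
       [ 9.99999782e-01,  5.99963949e-04,  2.76837871e-04,
         3.09855046e-04],
       [-1.16700211e-04, -2.52018517e-01,  9.67722405e-01,
        -1.61810313e-01],
       [ 0.00000000e+00,  0.00000000e+00,  0.00000000e+00,
         1.00000000e+00]])}
```

View pics/top0.png

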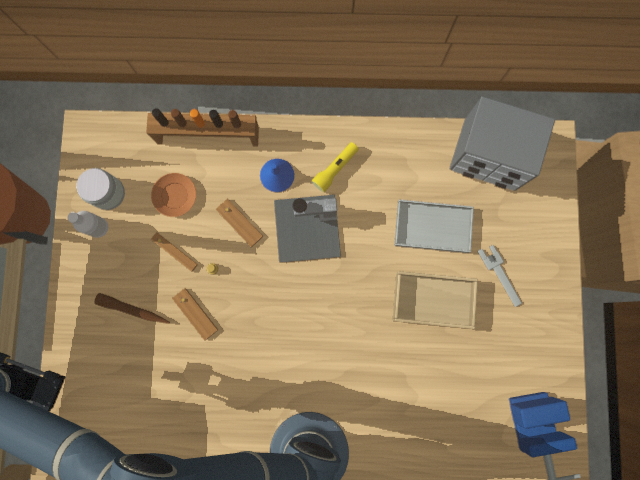

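View pics/scene0.png

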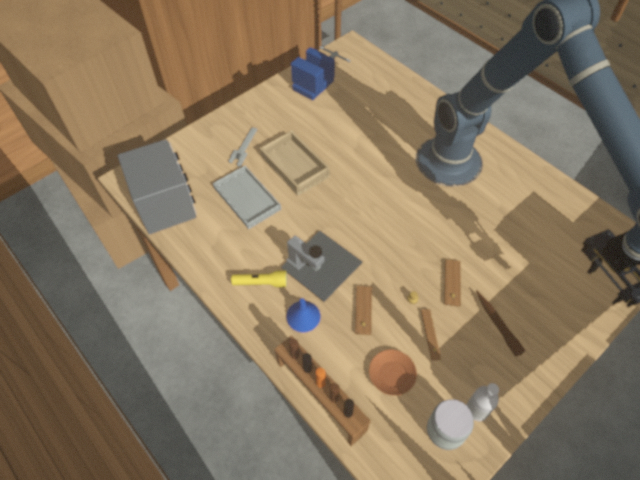

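The top view shows three blanks: broad A at about (240,222), narrow at (176,252) and broad B at (196,314), all with their insert at the upper-left end. The hose fitting is at (212,268), the press plate spans (276–341, 196–262) with the knob at (300,206), the tin is at (434,226) and the box at (436,300). The scene view confirms this layout. Next I'll measure their poses.

```bash
cat > h.py <<'E'
import numpy as np, cv2
from scipy.spatial.transform import Rotation as R
from rig import bot, eyes
def T_world_cam(n, st=None):
    c=eyes.get_calibration(n)
    if n!="wrist": return np.linalg.inv(c["camera_from_world"]),c
    T=np.eye(4); T[:3,:3]=R.from_rotvec(st["tcp_rot"]).as_matrix(); T[:3,3]=st["position"]
    return T@c["hand_eye"],c
def cloud(n, d, st=None):
    T,c=T_world_cam(n,st)
    v,u=np.mgrid[:480,:640]
    p=cv2.undistortPoints(np.stack([u,v],-1).reshape(-1,1,2).astype(float),c["mtx"],c["dist"]).reshape(480,640,2)
    P=np.dstack([p*d[...,None],d])
    return P@T[:3,:3].T+T[:3,3]
def at_z(n,px,z,st=None):
    T,c=T_world_cam(n,st)
    p=cv2.undistortPoints(np.array(px,float).reshape(-1,1,2),c["mtx"],c["dist"]).reshape(-1,2)
    r=np.c_[p,np.ones(len(p))]@T[:3,:3].T
    return T[:3,3]+r*((z-T[2,3])/r[:,2])[:,None]
def proj(n,P,st=None):
    T,c=T_world_cam(n,st); M=np.linalg.inv(T)
    return cv2.projectPoints(np.array(P,float).reshape(-1,1,3),cv2.Rodrigues(M[:3,:3])[0],M[:3,3],c["mtx"],c["dist"])[0].reshape(-1,2)
def shift(st,target,yaw=None):
    """tool-frame shift units and z turn units to reach TCP target (world); yaw = direction angle wanted for tool x"""
    Rm=R.from_rotvec(st["tcp_rot"]); 
    s=Rm.inv().apply(np.array(target)-st["position"])/0.08
    x=Rm.as_matrix()[:,0]; y0=np.arctan2(x[1],x[0])
    if yaw is None: return s.round(3)
    Rt=np.array([[np.cos(yaw),np.sin(yaw),0],[np.sin(yaw),-np.cos(yaw),0],[0,0,-1]])
    rv=(Rm.inv()*R.from_matrix(Rt)).as_rotvec()/np.pi
    return s.round(3), rv.round(4)
E
python3 - <<'E'
from h import *
im=cv2.imread("pics/top0.png"); d=np.load("pics/top0.npy")
P=cloud("top",d)
hsv=cv2.cvtColor(im,cv2.COLOR_BGR2HSV)
def rect(box,m,name):
    x0,y0,x1,y1=box; s=np.zeros(m.shape,bool); s[y0:y1,x0:x1]=True
    k=(m&s).astype(np.uint8); n,l,st,_=cv2.connectedComponentsWithStats(k)
    i=1+st[1:,4].argmax(); Q=P[l==i]
    r=cv2.minAreaRect((Q[:,:2]*1000).astype(np.float32)); print(name,np.round(r[0],1),np.round(r[1],1),round(r[2],1),"z",np.percentile(Q[:,2],[5,50,95]).round(4),len(Q))
    return l==i
z=P[...,2]; b=(z>0.007)&(z<0.03)
print("bench z",np.median(z[340:360,250:400]))
for nm,bx in dict(A=(210,190,270,252),N=(145,225,203,277),B=(168,282,225,345),plate=(268,190,350,270)).items(): rect(bx,b,nm)
c=(z>0.015)&(z<0.09)
rect((390,195,480,257),c,"tin"); rect((388,266,485,332),c,"box")
rect((290,190,345,220),z>0.125,"knob")
rect((290,190,345,220),(z>0.1)&(z<0.125),"arm")
for nm,bx in dict(hose=(203,260,222,277),saucer=(148,170,200,222),funnel=(255,155,300,195),dib=(90,285,180,330),torch=(310,140,360,195)).items(): rect(bx,z>0.008,nm)
big=cv2.resize(im[190:345,145:345],None,fx=4,fy=3.8,interpolation=cv2.INTER_CUBIC); cv2.imwrite("pics/c1.png",big[:600])
E
```

```text
bench z -0.0012102538264390228
A [622.7 216.3] [152.9  50.2] 46.7 z [0.0083 0.0134 0.0192] 816
N [534.7 397.1] [151.1  31.8] 54.8 z [0.0086 0.0135 0.019 ] 480
B [361.4 330. ] [151.1  51.2] 40.2 z [0.0083 0.0134 0.0192] 886
plate [610.5  22.3] [183.4 177.2] 6.8 z [0.0076 0.0116 0.0185] 2668
tin [ 624.6 -334.3] [212.3 131.5] 85.9 z [0.0164 0.0251 0.0315] 565
box [ 417.8 -333.5] [217.8 136.4] 85.9 z [0.021  0.0468 0.0533] 1001
knob [648.7  40.2] [35.5 37.7] 35.0 z [0.143  0.1491 0.1541] 168
arm [6.537e+02 1.000e-01] [ 37.6 114.5] 7.7 z [0.1069 0.1138 0.1196] 464
hose [422.2 138.8] [350.3  29.8] 65.4 z [0.0107 0.0261 0.0368] 98
saucer [530.4 235.5] [609. 128.] 45.5 z [0.0086 0.0142 0.0231] 902
funnel [581.4  72. ] [469.8  96. ] 12.7 z [0.01   0.0288 0.0851] 856
dib [354.7 290.7] [631.3  67.3] 85.4 z [0.0179 0.0266 0.035 ] 728
torch [619.6 -18.7] [111.4 501.6] 79.2 z [0.0256 0.0389 0.0502] 739
```

View pics/c1.png

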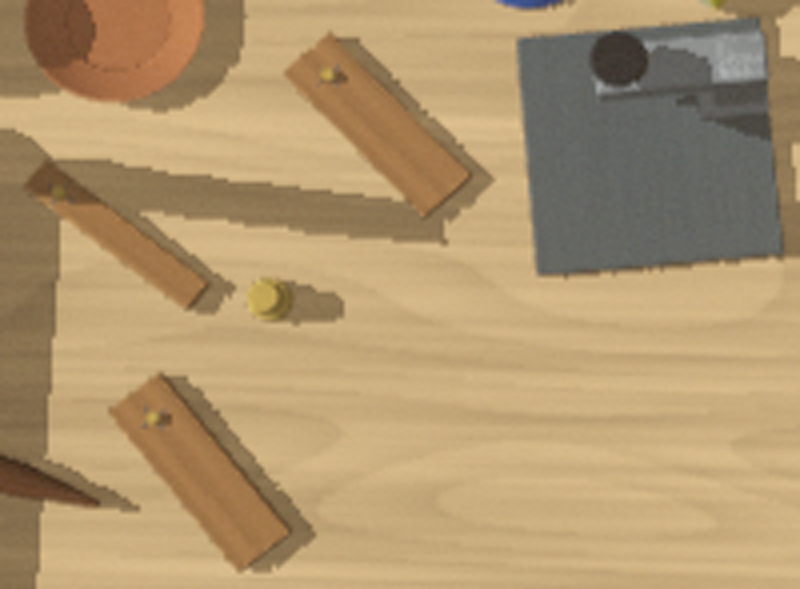

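The close-up puts the insert at the +x,+y end of each blank, so board yaws are about 46.7° (A), 54.8° (N) and 40.2° (B). The plate and knob agree on a press origin of about (0.6487, 0.040) with yaw about 7°. I'll add a planner that gives the numbers to type, then start moving.

```bash
cat >> h.py <<'E'
def Rdown(yaw):
    c,s=np.cos(yaw),np.sin(yaw); return R.from_matrix([[c,s,0],[s,-c,0],[0,0,-1]])
def plan(wps, cmd=None):
    """wps: (x,y,z,yaw_deg of tool x). Prints per call: shift units, turn units (rotvec), mm, deg"""
    st=bot.observe(); p=np.array(st["position"]); r=R.from_rotvec(st["tcp_rot"])
    if cmd is not None: p=np.array(cmd[:3]); r=Rdown(np.radians(cmd[3]))
    for w in wps:
        t=np.array(w[:3]); rt=Rdown(np.radians(w[3]))
        while True:
            s=r.inv().apply(t-p)/0.08; rv=(r.inv()*rt).as_rotvec()
            k=max(np.abs(s).max(), np.degrees(np.linalg.norm(rv))/80, 1e-9)
            n=int(np.ceil(k-1e-6)); n=max(n,1); s1=s/n; rv1=rv/n
            print("  ",np.round(s1,3).tolist(),np.round(rv1/np.pi,4).tolist(),f"mm {np.linalg.norm(s1)*80:.0f} deg {np.degrees(np.linalg.norm(rv1)):.0f}")
            p=p+r.apply(s1*0.08); r=r*R.from_rotvec(rv1)
            if n==1: break
        print(" ->",w)
E
python3 - <<'E'
from h import *
y0=np.degrees(np.arctan2(*(R.from_rotvec(bot.observe()["tcp_rot"]).as_matrix()[:2,0][::-1]))); print(y0)
plan([(.595,.187,.15,y0),(.595,.187,.15,-133.3)])
E
```

```text
162.08200548874095
   [-0.908, -0.56, 0.129] [-0.0001, 0.0, -0.0] mm 86 deg 0
   [-0.908, -0.56, 0.129] [-0.0001, 0.0, -0.0] mm 86 deg 0
   [-0.908, -0.56, 0.129] [-0.0001, 0.0, -0.0] mm 86 deg 0
   [-0.908, -0.56, 0.128] [-0.0001, 0.0, -0.0] mm 86 deg 0
   [-0.908, -0.56, 0.128] [-0.0001, 0.0, -0.0] mm 86 deg 0
   [-0.908, -0.56, 0.128] [-0.0001, 0.0, -0.0] mm 86 deg 0
   [-0.908, -0.56, 0.128] [-0.0001, 0.0, -0.0] mm 86 deg 0
 -> (0.595, 0.187, 0.15, np.float64(162.08200548874095))
   [0.0, 0.0, -0.0] [-0.0, -0.0, -0.359] mm 0 deg 65
 -> (0.595, 0.187, 0.15, -133.3)
```

Call:
arm_command(
  moves=[-0.45,-0.28,0.06,0,0,0,-1,-0.908,-0.56,0.129,0,0,0,-1,-0.908,-0.56,0.129,0,0,0,-1],
)

```text
time_s: 0.35
position: [0.2706, 0.5698, 0.2106]
tcp_rot: [0.505, 3.096, -0.011]
wrist_force: [2.0, -1.2, -0.5]
finger_gap: 0.0872
gripper_force: 0.0
```

Call:
arm_command(
  moves=[-0.45,-0.28,0.06,0,0,0,-1,-0.908,-0.56,0.129,0,0,0,-1,-0.908,-0.56,0.129,0,0,0,-1],
)

```text
time_s: 0.6
position: [0.3255, 0.5042, 0.2006]
tcp_rot: [0.507, 3.096, -0.01]
wrist_force: [0.0, -1.3, 0.3]
finger_gap: 0.0871
gripper_force: 0.0
```

Call:
arm_command(
  moves=[-0.45,-0.28,0.06,0,0,0,-1,-0.908,-0.56,0.129,0,0,0,-1,-0.908,-0.56,0.129,0,0,0,-1],
)

```text
time_s: 0.85
position: [0.3801, 0.439, 0.1904]
tcp_rot: [0.508, 3.097, -0.01]
wrist_force: [0.9, -1.8, 0.1]
finger_gap: 0.0873
gripper_force: 0.0
```

Call:
arm_command(
  moves=[-0.45,-0.28,0.06,0,0,0,-1,-0.908,-0.56,0.129,0,0,0,-1,-0.908,-0.56,0.129,0,0,0,-1],
)

```text
time_s: 1.1
position: [0.4348, 0.3739, 0.1802]
tcp_rot: [0.508, 3.097, -0.009]
wrist_force: [0.8, -1.0, -0.1]
finger_gap: 0.0873
gripper_force: 0.0
```

Call:
arm_command(
  moves=[-0.45,-0.28,0.06,0,0,0,-1,-0.908,-0.56,0.129,0,0,0,-1,-0.908,-0.56,0.129,0,0,0,-1],
)

```text
time_s: 1.35
position: [0.4897, 0.3087, 0.17]
tcp_rot: [0.508, 3.097, -0.009]
wrist_force: [0.1, -1.1, 0.3]
finger_gap: 0.087
gripper_force: 0.0
```

Call:
arm_command(
  moves=[-0.45,-0.28,0.06,0,0,0,-1,-0.908,-0.56,0.129,0,0,0,-1,-0.908,-0.56,0.129,0,0,0,-1],
)

```text
time_s: 1.6
position: [0.5446, 0.2435, 0.1597]
tcp_rot: [0.508, 3.097, -0.009]
wrist_force: [0.9, -1.3, -1.1]
finger_gap: 0.0871
gripper_force: 0.0
```

Call:
arm_command(
  moves=[-0.45,-0.28,0.06,0,0,0,-1,-0.908,-0.56,0.129,0,0,0,-1,-0.908,-0.56,0.129,0,0,0,-1],
)

```text
time_s: 1.85
position: [0.5995, 0.1781, 0.1494]
tcp_rot: [0.508, 3.097, -0.009]
wrist_force: [1.3, -1.2, 0.5]
finger_gap: 0.0867
gripper_force: 0.0
```

Call:
arm_command(
  moves=[0,0,0,0,0,-0.359,-1,0,0,0,0,0,-0.359,-1,0,0,0,0,0,-0.359,-1,0,0,0,0,0,-0.359,-1,0,0,0,0,0,-0.359,-1,0,0,0,0,0,-0.359,-1,0,0,0,0,0,-0.359,-1,0,0,0,0,0,-0.359,-1,0,0,0,0,0,-0.359,-1,0,0,0,0,0,-0.359,-1,0,0,0,0,0,-0.359,-1,0,0,0,0,0,-0.359,-1],
)

```text
time_s: 2.85
position: [0.5948, 0.1873, 0.1501]
tcp_rot: [1.24, -2.886, 0.0]
wrist_force: [-0.4, -0.5, 0.4]
finger_gap: 0.087
gripper_force: 0.0
```

```bash
cat >> h.py <<'E'
def board(name, near, tag, zlo=.008, zhi=.03, rad=.16, ztop=.014):
    """Fit the board by height around `near` in a wrist/top picture; prints centre, size, angle and saves picture"""
    st=bot.observe(); im,d=eyes.capture(name); P=cloud(name,d,st); cv2.imwrite(f"pics/{tag}.png",im)
    hsv=cv2.cvtColor(im,cv2.COLOR_BGR2HSV)
    m=(d>0)&(P[...,2]>zlo)&(P[...,2]<zhi)&(np.hypot(P[...,0]-near[0],P[...,1]-near[1])<rad)
    n,l,s,_=cv2.connectedComponentsWithStats(cv2.morphologyEx(m.astype(np.uint8),cv2.MORPH_OPEN,np.ones((3,3),np.uint8)))
    for i in 1+np.argsort(-s[1:,4])[:3]:
        Q=P[l==i]; r=cv2.minAreaRect((Q[:,:2]*1000).astype(np.float32))
        top=Q[Q[:,2]>ztop+.0035,:2]
        print(tag,np.round(r[0],1),np.round(r[1],1),round(r[2],1),len(Q),"zmed",np.median(Q[:,2]).round(4),"insert",(np.median(top,0)*1000).round(1) if len(top) else None,len(top))
    return st,im,d,P
E
python3 - <<'E'
from h import *
board("wrist",(.622,.216),"w1")
E
```

```text
w1 [606.3  81.4] [178.7  56.3] 6.7 16046 zmed 0.0115 insert None 0
w1 [606.  198.7] [101.5  46.1] 44.9 8067 zmed 0.0136 insert None 0
w1 [726.9 119.8] [55.9 18.1] 77.9 2045 zmed 0.0175 insert [730.1 119.5] 1028
```

View pics/w1.png

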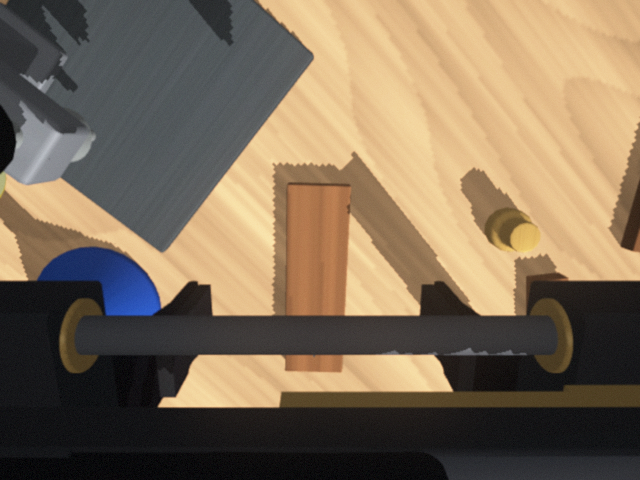

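Run:
```python
from h import *
print(at_z("top",[(277,175)],.05))
print("grasp");plan([(.5878,.1806,.05,-135),(.5878,.1806,.004,-135)])
c=(.5878,.1806,.004,-135)
print("carry");plan([(.5878,.1806,.074,-135),(.49,.0211,.074,-173.25),(.49,.0211,.019,-173.25),(.5494,.0282,.019,-173.25),(.5494,.0282,.016,-173.25)],c)
```

```text
[[0.75305882 0.10941725 0.05      ]]
grasp
   [0.061, 0.003, 0.626] [0.0, -0.0001, 0.0043] mm 50 deg 1
   [0.061, 0.002, 0.626] [0.0, -0.0001, 0.0043] mm 50 deg 1
 -> (0.5878, 0.1806, 0.05, -135)
   [0.0, -0.0, 0.575] [0.0, 0.0, -0.0] mm 46 deg 0
 -> (0.5878, 0.1806, 0.004, -135)
carry
   [0.0, 0.0, -0.875] [0.0, 0.0, 0.0] mm 70 deg 0
 -> (0.5878, 0.1806, 0.074, -135)
   [0.758, -0.182, 0.0] [0.0, 0.0, 0.0708] mm 62 deg 13
   [0.699, -0.345, 0.0] [0.0, 0.0, 0.0708] mm 62 deg 13
   [0.606, -0.49, 0.0] [0.0, 0.0, 0.0708] mm 62 deg 13
 -> (0.49, 0.0211, 0.074, -173.25)
   [0.0, 0.0, 0.687] [0.0, 0.0, 0.0] mm 55 deg 0
 -> (0.49, 0.0211, 0.019, -173.25)
   [-0.748, 0.001, 0.0] [0.0, 0.0, 0.0] mm 60 deg 0
 -> (0.5494, 0.0282, 0.019, -173.25)
   [0.0, 0.0, 0.037] [0.0, 0.0, 0.0] mm 3 deg 0
 -> (0.5494, 0.0282, 0.016, -173.25)
```

Call:
arm_command(
  moves=[0.061,0.003,0.626,0,0,0.0043,-1,0.061,0.003,0.626,0,0,0.0043,-1],
  force=20,
)

```text
time_s: 3.07
position: [0.5886, 0.1828, 0.0964]
tcp_rot: [1.22, -2.888, 0.0]
wrist_force: [-1.3, -1.4, -1.4]
finger_gap: 0.087
gripper_force: 0.0
```

Call:
arm_command(
  moves=[0.061,0.002,0.626,0,0,0.0043,-1,0.061,0.002,0.626,0,0,0.0043,-1,0.061,0.002,0.626,0,0,0.0043,-1],
)

```text
time_s: 3.32
position: [0.5851, 0.1795, 0.0473]
tcp_rot: [1.202, -2.894, -0.0]
wrist_force: [-0.5, -0.3, 0.1]
finger_gap: 0.0872
gripper_force: 0.0
```

Call:
arm_command(
  moves=[0,0,0.3,0,0,0,-1,0,0,0.5,0,0,0,-1,0,0,0.575,0,0,0,-1,0,0,0.575,0,0,0,-1],
)

```text
time_s: 3.65
position: [0.5879, 0.1808, 0.0043]
tcp_rot: [1.206, -2.9, -0.0]
wrist_force: [0.3, 0.0, 1.0]
finger_gap: 0.0869
gripper_force: 0.0
```

Call:
arm_command(
  moves=[0,0,0,0,0,0,1,0,0,0,0,0,0,1,0,0,0,0,0,0,1,0,0,0,0,0,0,1,0,0,0,0,0,0,1,0,0,0,0,0,0,1,0,0,0,0,0,0,1,0,0,0,0,0,0,1],
)

```text
time_s: 4.32
position: [0.5879, 0.1807, 0.0043]
tcp_rot: [1.206, -2.901, -0.0]
wrist_force: [-0.9, -0.5, 0.7]
finger_gap: 0.0458
gripper_force: 20.0
```

Call:
arm_command(
  moves=[0,0,-0.3,0,0,0,1,0,0,-0.6,0,0,0,1,0,0,-0.875,0,0,0,1,0,0,-0.875,0,0,0,1],
)

```text
time_s: 4.65
position: [0.5908, 0.1817, 0.0785]
tcp_rot: [-1.203, 2.894, -0.001]
wrist_force: [0.5, -0.4, -0.4]
finger_gap: 0.046
gripper_force: 20.0
```

Gripped (46 mm). I'll carry it to the point in front of the press.

Call:
arm_command(
  moves=[0.35,-0.09,0,0,0,0.035,1,0.758,-0.182,0,0,0,0.0708,1,0.758,-0.182,0,0,0,0.0708,1],
)

```text
time_s: 4.9
position: [0.5511, 0.1202, 0.0726]
tcp_rot: [0.86, -3.013, 0.006]
wrist_force: [-1.8, -1.1, -1.3]
finger_gap: 0.0457
gripper_force: 20.0
```

Call:
arm_command(
  moves=[0.35,-0.17,0,0,0,0.035,1,0.699,-0.345,0,0,0,0.0708,1,0.699,-0.345,0,0,0,0.0708,1],
)

```text
time_s: 5.15
position: [0.5187, 0.0675, 0.0728]
tcp_rot: [0.52, -3.091, 0.006]
wrist_force: [-0.6, -0.5, -0.5]
finger_gap: 0.0454
gripper_force: 20.0
```

Call:
arm_command(
  moves=[0.3,-0.25,0,0,0,0.035,1,0.606,-0.49,0,0,0,0.0708,1,0.606,-0.49,0,0,0,0.0708,1,0.606,-0.49,0,0,0,0.0708,1],
)

```text
time_s: 5.48
position: [0.4893, 0.0192, 0.0736]
tcp_rot: [0.186, -3.134, 0.001]
wrist_force: [0.4, -0.1, -0.0]
finger_gap: 0.0458
gripper_force: 20.0
```

Run:
```python
from h import *
s=bot.observe();print(s["position"],s["finger_gap"],s["gripper_force"])
st,im,d,P=board("top",(.55,.03),"t1",zlo=.055,zhi=.1,rad=.14,ztop=.084)
cv2.imwrite("pics/t1c.png",cv2.resize(im[170:320,230:380],None,fx=4,fy=4,interpolation=cv2.INTER_CUBIC))
```

```text
[0.48931134 0.01921286 0.07355657] 0.045795251276157606 19.994484186172485
t1 [592.8  33. ] [40.2 45.9] 6.8 255 zmed 0.0824 insert [587.9  30.6] 13
t1 [640.5 -35.8] [ 1.4 16.7] 5.7 21 zmed 0.0782 insert [639.8 -34.2] 6
```

View pics/t1c.png

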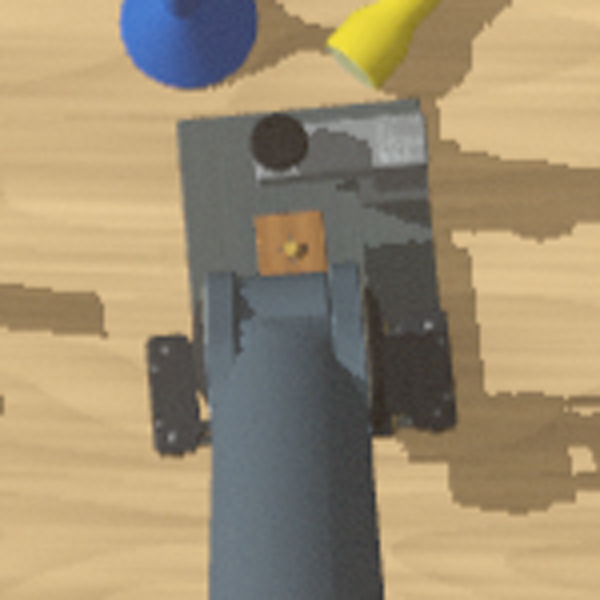

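The crop shows the insert at crop (295,248), square to the press and within 1 mm of where I expected it. Now I'll lower it and slide it in.

Call:
arm_command(
  moves=[0,0,0.3,0,0,0,1,0,0,0.687,0,0,0,1,0,0,0.687,0,0,0,1,0,0,0.687,0,0,0,1],
)

```text
time_s: 5.87
position: [0.49, 0.0219, 0.0182]
tcp_rot: [0.193, -3.132, -0.001]
wrist_force: [0.1, 0.4, -0.3]
finger_gap: 0.0459
gripper_force: 20.0
```

Call:
arm_command(
  moves=[-0.15,0,0,0,0,0,1,-0.3,0,0,0,0,0,1,-0.45,0,0,0,0,0,1,-0.6,0,0,0,0,0,1,-0.7,0,0,0,0,0,1,-0.75,0,0,0,0,0,1,-0.75,0,0,0,0,0,1,-0.75,0,0,0,0,0,1],
)

```text
time_s: 6.53
position: [0.5498, 0.0283, 0.0195]
tcp_rot: [0.19, -3.135, -0.0]
wrist_force: [-0.2, -0.5, -1.9]
finger_gap: 0.0459
gripper_force: 20.0
```

Run:
```python
from h import *
plan([(.5497,.0281,.019,-173.25),(.5497,.0281,.016,-173.25)])
st=bot.observe();P=st["position"];print(P,st["wrist_force"],st["finger_gap"])
r=R.from_rotvec(st["tcp_rot"]).as_matrix();print(P-r[:,0]*.1)
```

```text
[0.002, -0.002, 0.006] [0.0001, -0.0001, 0.0011] mm 1 deg 0
 -> (0.5497, 0.0281, 0.019, -173.25)
   [-0.0, -0.0, 0.037] [0.0, -0.0, 0.0] mm 3 deg 0
 -> (0.5497, 0.0281, 0.016, -173.25)
[0.54983275 0.02826345 0.01949555] [-0.17962582 -0.4821247  -1.93770323] 0.04586463409656629
[0.64910025 0.04034486 0.01945982]
```

Call:
arm_command(
  moves=[0,0,0.02,0,0,0,1,0,0,0.04,0,0,0,1,0,0,0.04,0,0,0,1,0,0,0.04,0,0,0,-1,0,0,0.04,0,0,0,-1,0,0,0.04,0,0,0,-1,0,0,0.04,0,0,0,-1,0,0,0.04,0,0,0,-1,0,0,0.04,0,0,0,-1],
)

```text
time_s: 7.28
position: [0.5502, 0.0281, 0.0159]
tcp_rot: [-0.19, 3.136, 0.0]
wrist_force: [0.6, -0.1, -0.1]
finger_gap: 0.0778
gripper_force: 0.0
```

Call:
arm_command(
  moves=[0,0,-0.2,0,0,0,-1,0,0,-0.5,0,0,0,-1,0,0,-0.7,0,0,0,-1],
)

```text
time_s: 7.53
position: [0.5505, 0.0281, 0.0731]
tcp_rot: [-0.19, 3.135, 0.0]
wrist_force: [0.5, 0.0, -0.1]
finger_gap: 0.0862
gripper_force: 0.0
```

Call:
arm_command(
  moves=[0,0,-0.4,0,0,0,1,0,0,-0.7,0,0,0,1],
)

```text
time_s: 7.7
position: [0.5503, 0.0281, 0.1295]
tcp_rot: [-0.189, 3.135, 0.0]
wrist_force: [0.6, -0.5, 0.5]
finger_gap: 0.08
gripper_force: 0.0
```

Call:
arm_command(
  moves=[0,0,-0.4,0,0,0,1,0,0,-0.7,0,0,0,1,0,0,-0.7,0,0,0,1,0,0,-0.7,0,0,0,1,0,0,-0.7,0,0,0,1,0,0,-0.7,0,0,0,1],
)

```text
time_s: 8.2
position: [0.5491, 0.028, 0.1825]
tcp_rot: [0.189, -3.133, 0.0]
wrist_force: [-0.7, 0.6, -0.0]
finger_gap: 0.0418
gripper_force: 0.0
```

Run:
```python
from h import *
board("top",(.65,.04),"t2",zlo=.008,zhi=.03,rad=.16,ztop=.026)
st,im,d,P=board("wrist",(.56,.03),"w2",zlo=.02,zhi=.036,rad=.14,ztop=.028)
plan([(.6487,.04,.18,-173.25)])
```

```text
t2 [750.7 106.9] [66.1 93. ] 33.8 286 zmed 0.0182 insert [745.1 110.4] 8
t2 [536.6 -26.2] [ 9.2 19.7] 1.2 27 zmed 0.0132 insert None 0
t2 [699.4  -6.5] [10.7 11.5] 1.4 19 zmed 0.0127 insert None 0
w2 [574.5  30.8] [98.6 46.1] 7.0 6887 zmed 0.0256 insert None 0
w2 [664.5  56.9] [14.1 15.4] 7.8 165 zmed 0.0256 insert None 0
w2 [666.2  26.1] [10.1 13.9] 7.5 131 zmed 0.0255 insert None 0
   [-0.625, -0.001, 0.014] [0.0, -0.0004, 0.0005] mm 50 deg 0
   [-0.625, 0.0, 0.015] [0.0, -0.0004, 0.0005] mm 50 deg 0
 -> (0.6487, 0.04, 0.18, -173.25)
```

View pics/w2.png

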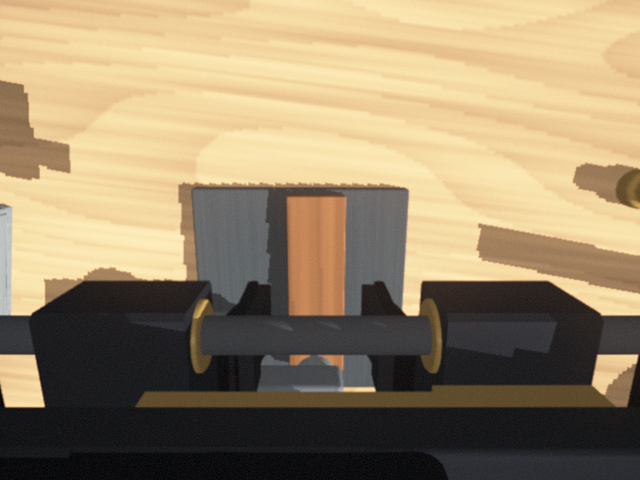

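The board lies square on the plate: its end is at (287–345, 195), with 93 and 62 px side gaps, a 1.5 ratio that agrees with the cross under the punch within about 1 mm. Now to press.

Call:
arm_command(
  moves=[-0.3,0,0,0,0,0,1,-0.625,0,0.014,0,0,0,1,-0.625,0,0.014,0,0,0,1],
)

```text
time_s: 8.55
position: [0.6034, 0.0349, 0.1818]
tcp_rot: [-0.19, 3.134, 0.0]
wrist_force: [0.2, -0.1, 0.2]
finger_gap: 0.0136
gripper_force: 0.0
```

Call:
arm_command(
  moves=[-0.3,0,0,0,0,0,1,-0.625,0,0.014,0,0,0,1,-0.625,0,0.014,0,0,0,1,-0.625,0,0.2,0,0,0,1,-0.625,0,0.25,0,0,0,1,-0.625,0,0.25,0,0,0,1],
)

```text
time_s: 9.05
position: [0.6475, 0.04, 0.1605]
tcp_rot: [0.189, -3.131, 0.0]
wrist_force: [-0.1, 1.2, 0.1]
finger_gap: 0.0003
gripper_force: 0.0
```

Call:
arm_command(
  moves=[0,0,0.05,0,0,0,1,0,0,0.1,0,0,0,1,0,0,0.15,0,0,0,1,0,0,0.2,0,0,0,1,0,0,0.25,0,0,0,1,0,0,0.25,0,0,0,1],
)

```text
time_s: 9.55
position: [0.6495, 0.0402, 0.1427]
tcp_rot: [-0.189, 3.136, 0.0]
wrist_force: [-1.9, -0.6, 5.3]
finger_gap: 0.0006
gripper_force: 2.2
```

Call:
arm_command(
  moves=[0,0,0.03,0,0,0,1,0,0,0.06,0,0,0,1,0,0,0.09,0,0,0,1,0,0,0.11,0,0,0,1,0,0,0.12,0,0,0,1,0,0,0.12,0,0,0,1],
)

```text
time_s: 10.05
position: [0.6495, 0.0401, 0.1353]
tcp_rot: [-0.189, 3.135, 0.0]
wrist_force: [-5.0, 0.4, 11.9]
finger_gap: 0.0002
gripper_force: 5.8
```

Call:
arm_command(
  moves=[0,0,0.01,0,0,0,1,0,0,0.02,0,0,0,1,0,0,0.03,0,0,0,1,0,0,0.03,0,0,0,1],
)

```text
time_s: 10.38
position: [0.6495, 0.0401, 0.1331]
tcp_rot: [-0.189, 3.135, 0.0]
wrist_force: [-5.3, -0.3, 12.1]
finger_gap: 0.0002
gripper_force: 6.4
```

Call:
arm_command(
  moves=[0,0,0.01,0,0,0,1,0,0,0.02,0,0,0,1,0,0,0.03,0,0,0,1,0,0,0.03,0,0,0,1],
)

```text
time_s: 10.72
position: [0.6496, 0.0402, 0.1323]
tcp_rot: [-0.189, 3.135, 0.001]
wrist_force: [-7.5, -0.2, 19.7]
finger_gap: 0.0005
gripper_force: 10.3
```

Call:
arm_command(
  moves=[0,0,-0.2,0,0,0,1,0,0,-0.64,0,0,0,1,0,0,-0.64,0,0,0,1],
)

```text
time_s: 10.97
position: [0.6532, 0.0404, 0.1858]
tcp_rot: [-0.189, 3.125, 0.001]
wrist_force: [1.7, 0.4, 1.6]
finger_gap: 0.0004
gripper_force: 0.0
```

Call:
arm_command(
  moves=[0.4,0,0,0,0,0,-1,0.625,0,0,0,0,0,-1,0.625,0,0,0,0,0,-1],
)

```text
time_s: 11.22
position: [0.5965, 0.0335, 0.1793]
tcp_rot: [0.189, -3.133, -0.0]
wrist_force: [-0.6, 0.1, -0.4]
finger_gap: 0.0137
gripper_force: 0.0
```

Call:
arm_command(
  moves=[0.4,0,0,0,0,0,-1,0.625,0,0,0,0,0,-1,0.625,0,0,0,0,0,-1,0.625,0,0,0,0,0,-1,0.625,0,0,0,0,0,-1],
)

```text
time_s: 11.63
position: [0.5515, 0.0283, 0.1799]
tcp_rot: [-0.19, 3.134, 0.0]
wrist_force: [0.1, -0.0, -0.2]
finger_gap: 0.0456
gripper_force: 0.0
```

Run:
```python
from h import *
board("wrist",(.56,.03),"w3",zlo=.02,zhi=.036,rad=.14,ztop=.028)
im,d=eyes.capture("top"); P=cloud("top",d); cv2.imwrite("pics/t3.png",im)
m=(P[...,2]>.125)&(np.hypot(P[...,0]-.649,P[...,1]-.04)<.03); print("knob z",np.median(P[m][:,2]))
for nm,c in dict(N=(.535,.397),B=(.361,.330)).items(): board("top",c,"t3"+nm,rad=.09)
print(bot.observe()["finger_gap"])
plan([(.5494,.0282,.09,-173.25),(.5494,.0282,.016,-173.25)])
print("out"); plan([(.5494,.0282,.019,-173.25),(.46,.0176,.019,-173.25),(.46,.0176,.15,-173.25),(.418,-.297,.15,93),(.418,-.297,.15,85.9)],(.5494,.0282,.016,-173.25))
```

```text
w3 [575.6  30.9] [100.9  46.1] 6.9 7104 zmed 0.0256 insert None 0
w3 [664.9  58.6] [11.  11.9] 8.9 121 zmed 0.0255 insert None 0
w3 [667.4  23.9] [8.  8.5] 5.2 80 zmed 0.0256 insert None 0
knob z 0.14996932806759922
t3N [525.2 384.1] [115.5  25.8] 53.4 272 zmed 0.0141 insert [529.7 387.7] 56
t3N [567.  441.1] [40.3 24.6] 55.7 94 zmed 0.0144 insert [567.9 439.9] 18
t3B [362.5 328.4] [148.7  46.7] 40.7 728 zmed 0.0135 insert [358.9 328.9] 89
t3B [340.7 409.4] [22.5  9.4] 61.2 32 zmed 0.0192 insert [340.7 410.9] 22
0.06196571658503594
   [0.011, 0.001, 0.559] [0.0, 0.0001, 0.0005] mm 45 deg 0
   [0.011, 0.001, 0.559] [0.0, 0.0001, 0.0005] mm 45 deg 0
 -> (0.5494, 0.0282, 0.09, -173.25)
   [0.0, 0.0, 0.925] [-0.0, 0.0, 0.0] mm 74 deg 0
 -> (0.5494, 0.0282, 0.016, -173.25)
out
   [0.0, 0.0, -0.037] [0.0, 0.0, 0.0] mm 3 deg 0
 -> (0.5494, 0.0282, 0.019, -173.25)
   [0.563, -0.0, 0.0] [0.0, 0.0, 0.0] mm 45 deg 0
   [0.563, -0.0, 0.0] [0.0, 0.0, 0.0] mm 45 deg 0
 -> (0.46, 0.0176, 0.019, -173.25)
   [0.0, 0.0, -0.819] [0.0, 0.0, 0.0] mm 66 deg 0
   [0.0, 0.0, -0.819] [0.0, 0.0, 0.0] mm 65 deg 0
 -> (0.46, 0.0176, 0.15, -173.25)
   [0.246, -0.961, 0.0] [0.0, 0.0, 0.1302] mm 79 deg 23
   [-0.157, -0.979, 0.0] [0.0, 0.0, 0.1302] mm 79 deg 23
   [-0.533, -0.836, 0.0] [0.0, 0.0, 0.1302] mm 79 deg 23
   [-0.822, -0.555, 0.0] [0.0, 0.0, 0.1302] mm 79 deg 23
 -> (0.418, -0.297, 0.15, 93)
   [0.0, 0.0, 0.0] [0.0, 0.0, 0.0394] mm 0 deg 7
 -> (0.418, -0.297, 0.15, 85.9)
```

Call:
arm_command(
  moves=[0.011,0,0.4,0,0,0,-1,0.02,0,0.9,0,0,0,-1,0.022,0,1,0,0,0,-1],
)

```text
time_s: 12.08
position: [0.5449, 0.0277, 0.0947]
tcp_rot: [0.189, -3.127, 0.001]
wrist_force: [-1.6, -0.4, 0.5]
finger_gap: 0.0814
gripper_force: 0.0
```

Call:
arm_command(
  moves=[0,0,0.4,0,0,0,-1,0,0,0.8,0,0,0,-1,0,0,1,0,0,0,-1,0,0,1,0,0,0,-1,0,0,1,0,0,0,-1],
)

```text
time_s: 12.5
position: [0.5488, 0.0279, 0.0197]
tcp_rot: [0.189, -3.135, 0.0]
wrist_force: [0.5, 0.7, 0.1]
finger_gap: 0.0867
gripper_force: 0.0
```

Run:
```python
from h import *
plan([(.5494,.0282,.0165,-173.25)])
print("out"); plan([(.5494,.0282,.019,-173.25),(.46,.0176,.019,-173.25),(.46,.0176,.13,-173.25),(.4214,-.2836,.13,93),(.4214,-.2836,.13,85.9),(.4214,-.2836,.02,85.9)],(.5494,.0282,.0165,-173.25))
```

```text
[-0.008, 0.002, 0.04] [0.0, -0.0003, 0.0009] mm 3 deg 0
 -> (0.5494, 0.0282, 0.0165, -173.25)
out
   [0.0, 0.0, -0.031] [0.0, 0.0, 0.0] mm 2 deg 0
 -> (0.5494, 0.0282, 0.019, -173.25)
   [0.563, -0.0, 0.0] [0.0, 0.0, 0.0] mm 45 deg 0
   [0.563, -0.0, 0.0] [0.0, 0.0, 0.0] mm 45 deg 0
 -> (0.46, 0.0176, 0.019, -173.25)
   [0.0, 0.0, -0.694] [0.0, 0.0, 0.0] mm 56 deg 0
   [0.0, 0.0, -0.694] [0.0, 0.0, 0.0] mm 56 deg 0
 -> (0.46, 0.0176, 0.13, -173.25)
   [0.23, -0.921, 0.0] [0.0, 0.0, 0.1302] mm 76 deg 23
   [-0.155, -0.936, 0.0] [0.0, 0.0, 0.1302] mm 76 deg 23
   [-0.514, -0.797, 0.0] [0.0, 0.0, 0.1302] mm 76 deg 23
   [-0.789, -0.527, 0.0] [0.0, 0.0, 0.1302] mm 76 deg 23
 -> (0.4214, -0.2836, 0.13, 93)
   [0.0, 0.0, 0.0] [0.0, 0.0, 0.0394] mm 0 deg 7
 -> (0.4214, -0.2836, 0.13, 85.9)
   [0.0, 0.0, 0.688] [0.0, 0.0, 0.0] mm 55 deg 0
   [0.0, 0.0, 0.688] [0.0, 0.0, 0.0] mm 55 deg 0
 -> (0.4214, -0.2836, 0.02, 85.9)
```

Call:
arm_command(
  moves=[0,0,0.035,0,0,0,-1,0,0,0.035,0,0,0,1,0,0,0.035,0,0,0,1,0,0,0.035,0,0,0,1,0,0,0.035,0,0,0,1,0,0,0.035,0,0,0,1,0,0,0.035,0,0,0,1,0,0,0.035,0,0,0,1,0,0,0,0,0,0,1,0,0,0,0,0,0,1],
)

```text
time_s: 13.33
position: [0.5486, 0.0279, 0.0199]
tcp_rot: [-0.19, 3.136, 0.0]
wrist_force: [0.3, 0.2, -0.7]
finger_gap: 0.0456
gripper_force: 20.0
```

Call:
arm_command(
  moves=[0.15,0,0,0,0,0,1,0.35,0,0,0,0,0,1,0.563,0,0,0,0,0,1],
)

```text
time_s: 13.58
position: [0.5036, 0.0225, 0.0196]
tcp_rot: [-0.19, 3.135, 0.0]
wrist_force: [0.2, -0.2, -1.1]
finger_gap: 0.0453
gripper_force: 20.0
```

Call:
arm_command(
  moves=[0.3,0,0,0,0,0,1,0.563,0,0,0,0,0,1,0.563,0,0,0,0,0,1],
)

```text
time_s: 13.83
position: [0.4533, 0.0162, 0.019]
tcp_rot: [0.188, -3.129, 0.001]
wrist_force: [-0.9, -0.1, -0.7]
finger_gap: 0.0455
gripper_force: 20.0
```

Call:
arm_command(
  moves=[0,0,-0.3,0,0,0,1,0,0,-0.694,0,0,0,1],
)

```text
time_s: 14.0
position: [0.457, 0.0169, 0.074]
tcp_rot: [0.189, -3.13, 0.001]
wrist_force: [0.4, -0.2, -0.9]
finger_gap: 0.0457
gripper_force: 20.0
```

Call:
arm_command(
  moves=[0,0,-0.4,0,0,0,1,0,0,-0.694,0,0,0,1,0,0,-0.694,0,0,0,1,0,0,-0.694,0,0,0,1],
)

```text
time_s: 14.33
position: [0.4603, 0.0173, 0.132]
tcp_rot: [-0.189, 3.132, 0.001]
wrist_force: [-1.4, 0.8, -1.0]
finger_gap: 0.0458
gripper_force: 20.0
```

Run:
```python
from h import *
s=bot.observe();print(s["position"],s["finger_gap"])
r=R.from_rotvec(s["tcp_rot"]).as_matrix(); c=s["position"]-r[:,0]*.1; z=s["position"][2]+.010
st,im,d,P=board("top",(.56,.03),"t4",zlo=.11,zhi=.17,rad=.08)
m=np.hypot(P[...,0]-c[0],P[...,1]-c[1]); 
print("board top z exp",z,"near insert",np.sort(P[m<.005][:,2]).round(4),"ring",np.median(P[(m>.008)&(m<.02)][:,2]))
u,v=proj("top",[[c[0],c[1],z]])[0].astype(int); cv2.imwrite("pics/t4c.png",cv2.resize(im[v-30:v+30,u-30:u+30],None,fx=6,fy=6,interpolation=cv2.INTER_CUBIC))
```

```text
[0.46026659 0.01725118 0.13200748] 0.04581505441981804
t4 [561.1  30.3] [50.7 45.8] 6.6 342 zmed 0.1396 insert [560.7  30.4] 342
t4 [635.   38.3] [ 8.7 22.1] 0.9 36 zmed 0.1468 insert [635.1  37.5] 36
board top z exp 0.14200747713006082 near insert [0.1333 0.1372 0.1378 0.1381 0.1382 0.1389 0.1403 0.1407 0.142  0.1427
 0.1437 0.1439 0.144 ] ring 0.13953045657048757
```

View pics/t4c.png

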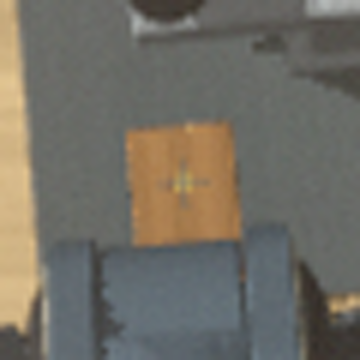

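The crop shows the insert flush in its cross at (183,183), with no shadow. On to the plywood box.

Call:
arm_command(
  moves=[0.06,-0.23,0,0,0,0.03,1,0.12,-0.46,0,0,0,0.065,1,0.18,-0.7,0,0,0,0.1,1,0.23,-0.921,0,0,0,0.1302,1],
)

```text
time_s: 14.72
position: [0.4482, -0.0592, 0.129]
tcp_rot: [-0.459, -3.104, 0.001]
wrist_force: [-0.7, -0.2, -1.1]
finger_gap: 0.0456
gripper_force: 20.0
```

Call:
arm_command(
  moves=[-0.04,-0.24,0,0,0,0.033,1,-0.08,-0.47,0,0,0,0.065,1,-0.12,-0.7,0,0,0,0.1,1,-0.155,-0.936,0,0,0,0.1302,1],
)

```text
time_s: 15.05
position: [0.439, -0.1342, 0.129]
tcp_rot: [-1.079, -2.947, 0.002]
wrist_force: [1.0, -0.2, -1.2]
finger_gap: 0.0454
gripper_force: 20.0
```

Call:
arm_command(
  moves=[-0.13,-0.2,0,0,0,0.033,1,-0.26,-0.4,0,0,0,0.065,1,-0.39,-0.6,0,0,0,0.1,1,-0.514,-0.797,0,0,0,0.1302,1],
)

```text
time_s: 15.38
position: [0.4295, -0.2095, 0.129]
tcp_rot: [-1.656, -2.666, 0.002]
wrist_force: [0.2, 0.3, -0.3]
finger_gap: 0.0458
gripper_force: 20.0
```

Call:
arm_command(
  moves=[-0.2,-0.13,0,0,0,0.033,1,-0.4,-0.26,0,0,0,0.065,1,-0.6,-0.4,0,0,0,0.1,1,-0.789,-0.527,0,0,0,0.1302,1,-0.789,-0.527,0,0,0,0.1302,1],
)

```text
time_s: 15.8
position: [0.4195, -0.2878, 0.1293]
tcp_rot: [-2.167, -2.273, 0.006]
wrist_force: [-0.6, -1.3, -0.3]
finger_gap: 0.0458
gripper_force: 20.0
```

Call:
arm_command(
  moves=[0,0,0,0,0,0.02,1,0,0,0,0,0,0.0394,1,0,0,0,0,0,0.0394,1],
)

```text
time_s: 16.05
position: [0.4207, -0.2832, 0.1291]
tcp_rot: [-2.293, -2.143, 0.002]
wrist_force: [0.0, 0.1, -0.9]
finger_gap: 0.0458
gripper_force: 20.0
```

Run:
```python
from h import *
s=bot.observe();print(s["position"],s["finger_gap"])
plan([(.4214,-.2836,.02,85.9)])
```

```text
[ 0.42066676 -0.283225    0.12911554] 0.04580086961872132
   [-0.003, 0.007, 0.682] [-0.0005, -0.0001, 0.0006] mm 55 deg 0
   [-0.002, 0.006, 0.682] [-0.0005, -0.0001, 0.0006] mm 55 deg 0
 -> (0.4214, -0.2836, 0.02, 85.9)
```

Call:
arm_command(
  moves=[0,0,0.25,0,0,0,1,0,0,0.5,0,0,0,1,0,0,0.7,0,0,0,1],
)

```text
time_s: 16.3
position: [0.4208, -0.2829, 0.0728]
tcp_rot: [-2.29, -2.147, 0.001]
wrist_force: [-0.7, -1.0, -0.1]
finger_gap: 0.0459
gripper_force: 20.0
```

Call:
arm_command(
  moves=[0,0,0.25,0,0,0,1,0,0,0.5,0,0,0,1,0,0,0.7,0,0,0,1,0,0,0.7,0,0,0,1,0,0,0.7,0,0,0,-0.38,0,0,0.7,0,0,0,-0.38,0,0,0.7,0,0,0,-0.38,0,0,0.7,0,0,0,-0.38],
)

```text
time_s: 16.97
position: [0.4221, -0.2846, 0.0197]
tcp_rot: [2.294, 2.143, 0.001]
wrist_force: [-0.9, 0.4, 0.4]
finger_gap: 0.0584
gripper_force: 0.0
```

Call:
arm_command(
  moves=[0,0,-0.25,0,0,0,-0.38,0,0,-0.5,0,0,0,-0.38,0,0,-0.9,0,0,0,-0.38],
)

```text
time_s: 17.22
position: [0.4202, -0.2834, 0.0905]
tcp_rot: [-2.293, -2.142, 0.002]
wrist_force: [0.9, -0.8, -0.1]
finger_gap: 0.0597
gripper_force: 0.0
```

Call:
arm_command(
  moves=[0,0,-0.4,0,0,0,-1,0,0,-0.9,0,0,0,-1,0,0,-0.9,0,0,0,-1],
)

```text
time_s: 17.47
position: [0.4253, -0.2872, 0.17]
tcp_rot: [2.287, 2.135, 0.009]
wrist_force: [0.4, -1.0, -0.4]
finger_gap: 0.0727
gripper_force: 0.0
```

Run:
```python
from h import *
s=bot.observe();print(s["position"],s["finger_gap"])
board("top",(.418,-.333),"t5",zlo=.014,zhi=.035,rad=.09)
for nm,c in dict(N=(.535,.397),B=(.361,.330)).items(): board("top",c,"t5"+nm,rad=.11)
```

```text
[ 0.42525146 -0.28721977  0.17002398] 0.07274657574468452
t5 [ 421.3 -273. ] [44.3 34.9] 0.9 189 zmed 0.0203 insert [ 418.9 -273. ] 154
t5N [533.2 396.7] [149.1  27.6] 53.7 412 zmed 0.0136 insert [538.  403.9] 49
t5N [637.8 406.2] [29.4  7.5] 89.1 33 zmed 0.0187 insert [637.4 407.3] 21
t5B [362.2 328.3] [151.5  45.9] 40.4 693 zmed 0.0136 insert [362.4 326.2] 89
t5B [343.4 420. ] [46.7 17.6] 66.4 83 zmed 0.0217 insert [345.8 423.6] 70
t5B [297.  297.3] [5.6 6.5] 2.6 9 zmed 0.0136 insert [297.2 299.1] 1
```

Run:
```python
from h import *
plan([(.43,-.2,.17,120),(.51,.3646,.12,-126.1)])
```

```text
[0.527, 0.017, -0.042] [0.0003, 0.0, -0.0941] mm 42 deg 17
   [0.499, 0.17, -0.042] [0.0003, 0.0, -0.0941] mm 42 deg 17
 -> (0.43, -0.2, 0.17, 120)
   [0.935, 0.732, 0.104] [-0.0, -0.0, -0.1055] mm 95 deg 19
   [0.646, 0.997, 0.104] [-0.0, -0.0, -0.1055] mm 95 deg 19
   [0.229, 0.922, 0.083] [-0.0, -0.0, -0.0844] mm 76 deg 15
   [-0.02, 0.95, 0.083] [-0.0, -0.0, -0.0844] mm 76 deg 15
   [-0.268, 0.912, 0.083] [-0.0, -0.0, -0.0844] mm 76 deg 15
   [-0.498, 0.81, 0.083] [-0.0, -0.0, -0.0844] mm 76 deg 15
   [-0.693, 0.651, 0.083] [-0.0, -0.0, -0.0844] mm 76 deg 15
 -> (0.51, 0.3646, 0.12, -126.1)
```

Call:
arm_command(
  moves=[0.25,0,-0.02,0,0,-0.035,-1,0.527,0.017,-0.042,0,0,-0.07,-1,0.527,0.017,-0.042,0,0,-0.0941,-1],
)

```text
time_s: 17.87
position: [0.4253, -0.2376, 0.1644]
tcp_rot: [-1.94, -2.465, -0.002]
wrist_force: [-0.0, -0.3, -0.0]
finger_gap: 0.0869
gripper_force: 0.0
```

Call:
arm_command(
  moves=[0.25,0.09,-0.02,0,0,-0.035,-1,0.499,0.17,-0.042,0,0,-0.07,-1,0.499,0.17,-0.042,0,0,-0.0941,-1],
)

```text
time_s: 18.12
position: [0.4293, -0.1958, 0.1678]
tcp_rot: [-1.556, -2.724, -0.002]
wrist_force: [0.0, -0.3, 0.2]
finger_gap: 0.087
gripper_force: 0.0
```

Call:
arm_command(
  moves=[0.35,0.27,0.04,0,0,-0.038,-1,0.7,0.55,0.08,0,0,-0.075,-1,0.935,0.732,0.104,0,0,-0.1055,-1],
)

```text
time_s: 18.37
position: [0.4421, -0.1031, 0.1594]
tcp_rot: [-1.089, -2.943, -0.0]
wrist_force: [-0.3, 0.5, 0.4]
finger_gap: 0.0871
gripper_force: 0.0
```

Call:
arm_command(
  moves=[0.22,0.35,0.04,0,0,-0.038,-1,0.45,0.7,0.08,0,0,-0.075,-1,0.646,0.997,0.104,0,0,-0.1055,-1],
)

```text
time_s: 18.62
position: [0.4553, -0.0099, 0.1511]
tcp_rot: [-0.59, -3.082, 0.0]
wrist_force: [0.1, -0.1, 0.2]
finger_gap: 0.0871
gripper_force: 0.0
```

Call:
arm_command(
  moves=[0.08,0.31,0.03,0,0,-0.03,-1,0.16,0.62,0.06,0,0,-0.06,-1,0.229,0.922,0.083,0,0,-0.0844,-1],
)

```text
time_s: 18.87
position: [0.4659, 0.0644, 0.1444]
tcp_rot: [-0.18, -3.133, 0.001]
wrist_force: [1.0, -0.6, 0.6]
finger_gap: 0.0868
gripper_force: 0.0
```

Call:
arm_command(
  moves=[-0.01,0.32,0.03,0,0,-0.03,-1,-0.01,0.64,0.06,0,0,-0.06,-1,-0.02,0.95,0.083,0,0,-0.0844,-1],
)

```text
time_s: 19.12
position: [0.4768, 0.1394, 0.1378]
tcp_rot: [0.236, -3.129, 0.001]
wrist_force: [-0.3, 0.0, -0.3]
finger_gap: 0.0871
gripper_force: 0.0
```

Call:
arm_command(
  moves=[-0.09,0.3,0.03,0,0,-0.03,-1,-0.18,0.6,0.06,0,0,-0.06,-1,-0.268,0.912,0.083,0,0,-0.0844,-1],
)

```text
time_s: 19.37
position: [0.488, 0.2146, 0.1314]
tcp_rot: [0.647, -3.072, 0.001]
wrist_force: [-0.2, 0.8, 0.2]
finger_gap: 0.087
gripper_force: 0.0
```

Call:
arm_command(
  moves=[-0.17,0.27,0.03,0,0,-0.03,-1,-0.33,0.54,0.06,0,0,-0.06,-1,-0.498,0.81,0.083,0,0,-0.0844,-1],
)

```text
time_s: 19.62
position: [0.4986, 0.29, 0.1247]
tcp_rot: [1.048, -2.959, 0.0]
wrist_force: [0.1, -0.5, 0.0]
finger_gap: 0.0869
gripper_force: 0.0
```

Call:
arm_command(
  moves=[-0.23,0.22,0.03,0,0,-0.03,-1,-0.46,0.44,0.06,0,0,-0.06,-1,-0.693,0.651,0.083,0,0,-0.0844,-1,-0.693,0.651,0.083,0,0,-0.0844,-1,-0.693,0.651,0.083,0,0,-0.0844,-1],
)

```text
time_s: 20.03
position: [0.5088, 0.3656, 0.1179]
tcp_rot: [1.426, -2.796, -0.001]
wrist_force: [0.5, -1.1, -1.0]
finger_gap: 0.0869
gripper_force: 0.0
```

Run:
```python
from h import *
s=bot.observe();print(s["position"],s["finger_gap"],s["q"].round(2))
board("wrist",(.534,.397),"w6",rad=.1)
plan([(.51,.3646,.004,-126.1)])
```

```text
[0.50882994 0.3655574  0.11786124] 0.08690484599763981 [-0.55  0.5  -0.19  1.75  0.11  0.9   1.73]
w6 [516.6 370.3] [85.6 26.1] 53.7 4818 zmed 0.0136 insert None 0
w6 [568.5 440.8] [30.  26.1] 54.6 1298 zmed 0.0137 insert [565.  436.2] 135
   [-0.008, -0.001, 0.713] [0.0001, -0.0005, 0.0] mm 57 deg 0
   [-0.007, -0.001, 0.713] [0.0001, -0.0005, 0.0] mm 57 deg 0
 -> (0.51, 0.3646, 0.004, -126.1)
```

Call:
arm_command(
  moves=[0,0,0.3,0,0,0,-1,0,0,0.713,0,0,0,-1],
)

```text
time_s: 20.25
position: [0.5125, 0.3641, 0.0646]
tcp_rot: [-1.417, 2.797, 0.0]
wrist_force: [-0.5, 0.4, 0.4]
finger_gap: 0.0868
gripper_force: 0.0
```

Call:
arm_command(
  moves=[-0.015,0,0.3,0,0,0,-1,-0.015,0,0.5,0,0,0,-1,-0.015,0,0.71,0,0,0,-1,-0.015,0,0.71,0,0,0,-1,-0.015,0,0.71,0,0,0,-1],
)

```text
time_s: 20.67
position: [0.5104, 0.3633, 0.0049]
tcp_rot: [1.42, -2.799, 0.002]
wrist_force: [0.3, -0.9, 0.6]
finger_gap: 0.0868
gripper_force: 0.0
```

Call:
arm_command(
  moves=[0,0,0,0,0,0,1,0,0,0,0,0,0,1,0,0,0,0,0,0,1,0,0,0,0,0,0,1,0,0,0,0,0,0,1,0,0,0,0,0,0,1,0,0,0,0,0,0,1,0,0,0,0,0,0,1,0,0,0,0,0,0,1,0,0,0,0,0,0,1],
)

```text
time_s: 21.5
position: [0.5108, 0.3652, 0.0057]
tcp_rot: [1.424, -2.8, -0.0]
wrist_force: [0.2, 0.6, -0.7]
finger_gap: 0.0284
gripper_force: 0.0
```

Call:
arm_command(
  moves=[0,0,-0.3,0,0,0,1,0,0,-0.6,0,0,0,1,0,0,-0.9,0,0,0,1,0,0,-0.9,0,0,0,1],
)

```text
time_s: 21.83
position: [0.5134, 0.3674, 0.0826]
tcp_rot: [-1.42, 2.793, 0.003]
wrist_force: [-0.1, 1.4, -0.2]
finger_gap: 0.0255
gripper_force: 20.0
```

Run:
```python
from h import *
s=bot.observe();print(s["position"],s["finger_gap"],s["wrist_force"])
print(np.array([.6487,.04])-.15*np.array([np.cos(np.radians(6.75)),np.sin(np.radians(6.75))]),np.array([.6487,.04])-.09*np.array([np.cos(np.radians(6.75)),np.sin(np.radians(6.75))]))
plan([(.4997,.0224,.08,-173.25),(.4997,.0224,.019,-173.25)])
```

```text
[0.51338717 0.36744205 0.08261514] 0.02546857897427495 [-0.07795815  1.35152515 -0.18885012]
[0.49973973 0.02236939] [0.55932384 0.02942163]
   [0.896, -0.601, 0.002] [0.0001, 0.0007, 0.0655] mm 86 deg 12
   [0.755, -0.771, 0.004] [0.0001, 0.0007, 0.0655] mm 86 deg 12
   [0.581, -0.909, 0.006] [0.0001, 0.0007, 0.0655] mm 86 deg 12
   [0.192, -0.504, 0.004] [0.0001, 0.0004, 0.0327] mm 43 deg 6
   [0.139, -0.521, 0.004] [0.0001, 0.0004, 0.0327] mm 43 deg 6
 -> (0.4997, 0.0224, 0.08, -173.25)
   [0.0, -0.0, 0.762] [0.0, -0.0, 0.0] mm 61 deg 0
 -> (0.4997, 0.0224, 0.019, -173.25)
```

The fingers were still closing when the lift began, so I'll carry it over and check how it's held with the top camera.

Call:
arm_command(
  moves=[0.3,-0.2,0,0,0,0.022,1,0.6,-0.4,0,0,0,0.044,1,0.896,-0.601,0,0,0,0.0655,1],
)

```text
time_s: 22.08
position: [0.5068, 0.2782, 0.0774]
tcp_rot: [1.125, -2.933, -0.0]
wrist_force: [-0.3, -0.5, -0.4]
finger_gap: 0.0253
gripper_force: 20.0
```

Call:
arm_command(
  moves=[0.25,-0.26,0,0,0,0.022,1,0.5,-0.51,0,0,0,0.044,1,0.755,-0.771,0,0,0,0.0655,1],
)

```text
time_s: 22.33
position: [0.5034, 0.1915, 0.0774]
tcp_rot: [0.817, -3.033, -0.0]
wrist_force: [0.0, -0.9, -0.4]
finger_gap: 0.0254
gripper_force: 20.0
```

Call:
arm_command(
  moves=[0.19,-0.3,0,0,0,0.022,1,0.39,-0.6,0,0,0,0.044,1,0.581,-0.909,0,0,0,0.0655,1],
)

```text
time_s: 22.58
position: [0.4999, 0.1052, 0.0774]
tcp_rot: [0.501, -3.101, -0.0]
wrist_force: [0.7, 0.6, 0.7]
finger_gap: 0.0257
gripper_force: 20.0
```

Call:
arm_command(
  moves=[0.16,-0.48,0,0,0,0.033,1,0.33,-1,0,0,0,0.0654,1,0.33,-1,0,0,0,0.0654,1,0.33,-1,0,0,0,0.0654,1,0.33,-1,0,0,0,0.0654,1],
)

```text
time_s: 23.0
position: [0.5009, 0.0226, 0.0775]
tcp_rot: [0.185, -3.136, -0.001]
wrist_force: [-0.5, 0.5, -0.6]
finger_gap: 0.0257
gripper_force: 20.0
```

```bash
cat >> h.py <<'E'
def held(off,tag):
    s=bot.observe(); r=R.from_rotvec(s["tcp_rot"]).as_matrix(); p=s["position"]; c=p-r[:,0]*off
    im,d=eyes.capture("top"); P=cloud("top",d); z=P[...,2]
    L=(P-p)@(-r[:,0]); W=(P-p)@r[:,1]
    m=(L>off-35e-3)&(L<off+.03)&(abs(W)<.04)&(z>p[2]-.035)&(z<p[2]+.03)
    r2=cv2.minAreaRect((np.c_[L[m],W[m]]*1000).astype(np.float32))
    print("pos",p.round(4),"gap",s["finger_gap"].round(4),"rect along/across from TCP",np.round(r2[0],1),np.round(r2[1],1),round(r2[2],1),"far end",(np.percentile(L[m],99.5)*1000).round(1))
    q=m&(abs(W)<.02); A=np.c_[L[q],np.ones(q.sum())]; print("board top z-rel, slope",np.median(z[q]-p[2]).round(4),np.linalg.lstsq(A,z[q]-p[2],rcond=None)[0].round(3), len(L[q]))
    u,v=proj("top",[c])[0].astype(int); cv2.imwrite(f"pics/{tag}.png",cv2.resize(im[v-40:v+40,u-40:u+40],None,fx=6,fy=6,interpolation=cv2.INTER_CUBIC))
E
python3 - <<'E'
from h import *
held(.09,"t7")
plan([(.4997,.0224,.03,-173.25)])
E
```

```text
Traceback (most recent call last):
  File "h.py", line 65, in held
    print("pos",p.round(4),"gap",s["finger_gap"].round(4),"rect along/across from TCP",np.round(r2[0],1),np.round(r2[1],1),round(r2[2],1),"far end",(np.percentile(L[m],99.5)*1000).round(1))
                                 ^^^^^^^^^^^^^^^^^^^^^
AttributeError: 'float' object has no attribute 'round'
```

```bash
sed -i 's/s\["finger_gap"\].round(4)/round(s["finger_gap"],4)/' h.py
python3 - <<'E'
from h import *
held(.09,"t7")
plan([(.4997,.0224,.03,-173.25)])
E
```

```text
pos [0.5009 0.0236 0.0775] gap 0.0258 rect along/across from TCP [101.8  -0.7] [24.7 29.4] 83.9 far end 116.5
board top z-rel, slope 0.0051 [-0.102  0.016] 105
   [0.017, -0.019, 0.594] [0.0003, -0.0, 0.001] mm 48 deg 0
 -> (0.4997, 0.0224, 0.03, -173.25)
```

View pics/t7.png

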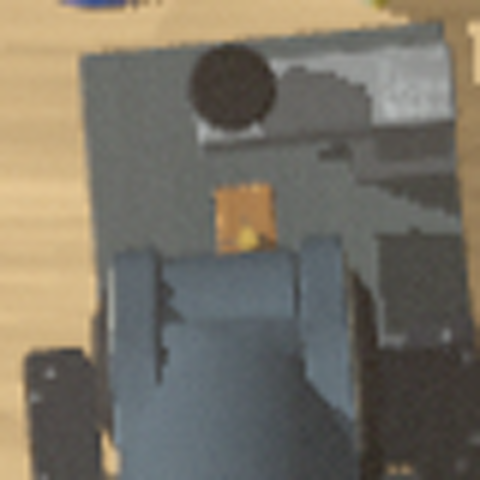

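The narrow board is held about 6° nose-down, with its front at crop (243,185). I'll slide it in slightly high, let it drop flat on the plate, then measure and correct.

Call:
arm_command(
  moves=[0,-0.01,0.3,0,0,0,1,0.01,-0.015,0.669,0,0,0,1,0.01,-0.015,0.669,0,0,0,1,0.01,-0.015,0.669,0,0,0,1],
)

```text
time_s: 23.43
position: [0.4993, 0.0223, 0.0234]
tcp_rot: [0.189, -3.133, -0.001]
wrist_force: [0.6, -0.9, 0.4]
finger_gap: 0.0254
gripper_force: 20.0
```

Call:
arm_command(
  moves=[-0.15,0,0,0,0,0,1,-0.3,0,0,0,0,0,1,-0.45,0,0,0,0,0,1,-0.6,0,0,0,0,0,1,-0.7,0,0,0,0,0,1,-0.74,0,0,0,0,0,1,-0.74,0,0,0,0,0,1,-0.74,0,0,0,0,0,1],
)

```text
time_s: 24.1
position: [0.5586, 0.0281, 0.0245]
tcp_rot: [0.186, -3.136, -0.0]
wrist_force: [-0.7, 0.5, -0.5]
finger_gap: 0.026
gripper_force: 20.0
```

Call:
arm_command(
  moves=[0,0,0.02,0,0,0,-0.2,0,0,0.02,0,0,0,-0.2,0,0,0.02,0,0,0,-0.2,0,0,0.02,0,0,0,-0.2,0,0,0.02,0,0,0,-0.2],
)

```text
time_s: 24.52
position: [0.5589, 0.0279, 0.0226]
tcp_rot: [0.185, -3.136, -0.0]
wrist_force: [-0.4, -0.3, 0.0]
finger_gap: 0.0494
gripper_force: 0.0
```

Call:
arm_command(
  moves=[0,0,-0.3,0,0,0,-0.3,0,0,-0.7,0,0,0,-0.3],
)

```text
time_s: 24.68
position: [0.5566, 0.0277, 0.0767]
tcp_rot: [0.185, -3.129, 0.001]
wrist_force: [0.1, 0.7, -0.2]
finger_gap: 0.0548
gripper_force: 0.0
```

Call:
arm_command(
  moves=[0,0,-0.3,0,0,0,1,0,0,-0.8,0,0,0,1],
)

```text
time_s: 24.85
position: [0.557, 0.0277, 0.1416]
tcp_rot: [0.185, -3.131, 0.0]
wrist_force: [0.7, 0.7, 0.4]
finger_gap: 0.0491
gripper_force: 0.0
```

Call:
arm_command(
  moves=[0,0,-0.45,0,0,0,1,0,0,-0.45,0,0,0,1,0,0,-0.45,0,0,0,1,0,0,-0.45,0,0,0,1],
)

```text
time_s: 25.18
position: [0.5585, 0.0279, 0.1782]
tcp_rot: [0.185, -3.135, -0.0]
wrist_force: [-0.0, -0.2, -0.4]
finger_gap: 0.0247
gripper_force: 0.0
```

```bash
cat >> h.py <<'E'
def onplate(tag):
    """board on plate seen by the wrist camera: -x end, cross, error to punch in press axes"""
    st=bot.observe(); im,d=eyes.capture("wrist"); P=cloud("wrist",d,st); cv2.imwrite(f"pics/{tag}.png",im)
    a=np.radians(6.75); M=np.array([[np.cos(a),np.sin(a)],[-np.sin(a),np.cos(a)]]); O=np.array([.6487,.04])
    Q=(P[...,:2]-O)@M.T; m=(d>0)&(P[...,2]>.0205)&(P[...,2]<.034)&(Q[...,0]>-.2)&(Q[...,0]<-.03)&(abs(Q[...,1])<.06)
    n,l,s,_=cv2.connectedComponentsWithStats(m.astype(np.uint8)); i=1+s[1:,4].argmax(); q=Q[l==i]
    r=cv2.boxPoints(cv2.minAreaRect((q*1000).astype(np.float32))); r=r[r[:,0].argsort()]; e=r[:2].mean(0); f=r[2:].mean(0)
    u=(f-e)/np.linalg.norm(f-e); c=e+125*u
    pl=(d>0)&(P[...,2]>.009)&(P[...,2]<.015)&(Q[...,0]>-.16)&(Q[...,0]<-.06); pe=np.percentile(Q[pl][:,0],.5)
    print("pos",st["position"].round(4),"board end",e.round(1),"angle",np.degrees(np.arctan2(u[1],u[0])).round(2),"cross err mm",c.round(1),"zmed",np.median(P[l==i][:,2]).round(4),"plate -x edge",(pe*1000).round(1),"plate y",(np.percentile(Q[pl][:,1],[.5,99.5])*1000).round(1))
E
python3 - <<'E'
from h import *
onplate("w8")
plan([(.6487,.04,.16,-173.25)])
E
```

```text
pos [0.5585 0.0279 0.1782] board end [-123.9   -1.3] angle -0.49 cross err mm [ 1.1 -2.4] zmed 0.0256 plate -x edge -129.0 plate y [-99.7 249. ]
   [-0.572, 0.009, 0.107] [0.0, -0.0004, 0.0] mm 47 deg 0
   [-0.572, 0.009, 0.108] [0.0, -0.0004, 0.0] mm 47 deg 0
 -> (0.6487, 0.04, 0.16, -173.25)
```

The cross is about 2.4 mm off sideways. I'll centre the board by closing the gripper on it in the right pose, then press.

Call:
arm_command(
  moves=[0,0.0175,0.3,0,0,0,-0.3,0,0.0175,0.7,0,0,0,-0.3,0,0.0175,1,0,0,0,-0.3],
)

```text
time_s: 25.48
position: [0.5571, 0.0293, 0.0954]
tcp_rot: [0.185, -3.132, 0.0]
wrist_force: [0.2, -0.3, -0.3]
finger_gap: 0.033
gripper_force: 0.0
```

Call:
arm_command(
  moves=[0,0,0.4,0,0,0,-0.3,0,0,0.8,0,0,0,-0.3,0,0,1,0,0,0,-0.3,0,0,1,0,0,0,-0.3],
)

```text
time_s: 25.82
position: [0.556, 0.0291, 0.0142]
tcp_rot: [0.185, -3.128, 0.001]
wrist_force: [-0.8, 1.1, 0.6]
finger_gap: 0.0542
gripper_force: 0.0
```

Call:
arm_command(
  moves=[0,0,0.02,0,0,0,-0.3,0,0,0.02,0,0,0,1,0,0,0.02,0,0,0,1,0,0,0.02,0,0,0,1,0,0,0.02,0,0,0,1,0,0,0.02,0,0,0,1,0,0,0.02,0,0,0,1,0,0,0.02,0,0,0,1,0,0,0.02,0,0,0,1],
)

```text
time_s: 26.57
position: [0.5591, 0.0294, 0.0174]
tcp_rot: [-0.185, 3.136, 0.0]
wrist_force: [0.1, 0.2, 2.1]
finger_gap: 0.0258
gripper_force: 19.9
```

Run:
```python
from h import *
s=bot.observe();print(s["position"],s["finger_gap"],s["gripper_force"])
plan([(.5593,.0294,.0165,-173.25)])
```

```text
[0.55912047 0.02936768 0.01739474] 0.02580341369114729 19.920319318771362
   [-0.002, 0.0, 0.011] [0.0, 0.0002, 0.0001] mm 1 deg 0
 -> (0.5593, 0.0294, 0.0165, -173.25)
```

Call:
arm_command(
  moves=[0,0,0,0,0,0,-0.3,0,0,0,0,0,0,-0.3,0,0,0,0,0,0,-0.3,0,0,0,0,0,0,-0.3],
)

```text
time_s: 26.9
position: [0.5588, 0.0293, 0.0169]
tcp_rot: [0.185, -3.136, -0.0]
wrist_force: [-0.8, -0.2, -0.2]
finger_gap: 0.0447
gripper_force: 0.0
```

Call:
arm_command(
  moves=[0,0,-0.3,0,0,0,-0.3,0,0,-0.7,0,0,0,-0.3],
)

```text
time_s: 27.07
position: [0.5564, 0.0291, 0.071]
tcp_rot: [0.185, -3.129, 0.001]
wrist_force: [0.6, 0.1, 0.1]
finger_gap: 0.0542
gripper_force: 0.0
```

Call:
arm_command(
  moves=[0,0,-0.3,0,0,0,1,0,0,-0.8,0,0,0,1],
)

```text
time_s: 27.23
position: [0.5568, 0.0291, 0.1358]
tcp_rot: [0.185, -3.13, 0.0]
wrist_force: [-0.2, 0.1, -0.3]
finger_gap: 0.0491
gripper_force: 0.0
```

Call:
arm_command(
  moves=[0,0,-0.55,0,0,0,1,0,0,-0.55,0,0,0,1,0,0,-0.55,0,0,0,1,0,0,-0.55,0,0,0,1],
)

```text
time_s: 27.57
position: [0.5584, 0.0293, 0.1806]
tcp_rot: [0.185, -3.136, -0.0]
wrist_force: [-1.1, 0.6, -0.4]
finger_gap: 0.0243
gripper_force: 0.0
```

Run:
```python
from h import *
onplate("w9")
plan([(.6487,.04,.16,-173.25)])
```

```text
pos [0.5584 0.0293 0.1806] board end [-1.238e+02  1.000e-01] angle -0.59 cross err mm [ 1.2 -1.1] zmed 0.0256 plate -x edge -133.2 plate y [-99.8 251. ]
   [-0.573, -0.0, 0.121] [0.0, -0.0004, 0.0] mm 47 deg 0
   [-0.572, -0.0, 0.122] [0.0, -0.0004, 0.0] mm 47 deg 0
 -> (0.6487, 0.04, 0.16, -173.25)
```

Good, it's within about 1.5 mm, so press.

Call:
arm_command(
  moves=[-0.3,0,0,0,0,0,1,-0.573,0,0,0,0,0,1,-0.573,0,0,0,0,0,1],
)

```text
time_s: 27.87
position: [0.6066, 0.0353, 0.1787]
tcp_rot: [0.186, -3.135, 0.0]
wrist_force: [0.5, 0.6, -0.1]
finger_gap: 0.0032
gripper_force: 0.0
```

Call:
arm_command(
  moves=[-0.3,0,0,0,0,0,1,-0.573,0,0,0,0,0,1,-0.573,0,0.1,0,0,0,1,-0.573,0,0.2,0,0,0,1,-0.573,0,0.26,0,0,0,1,-0.573,0,0.26,0,0,0,1],
)

```text
time_s: 28.37
position: [0.6473, 0.0397, 0.1573]
tcp_rot: [0.185, -3.13, 0.0]
wrist_force: [0.5, 0.1, -0.2]
finger_gap: 0.0004
gripper_force: 0.0
```

Call:
arm_command(
  moves=[0,0,0.05,0,0,0,1,0,0,0.1,0,0,0,1,0,0,0.15,0,0,0,1,0,0,0.2,0,0,0,1,0,0,0.25,0,0,0,1,0,0,0.25,0,0,0,1],
)

```text
time_s: 28.87
position: [0.6497, 0.04, 0.14]
tcp_rot: [0.185, -3.136, -0.0]
wrist_force: [-2.5, -0.4, 4.3]
finger_gap: 0.0005
gripper_force: 2.4
```

Call:
arm_command(
  moves=[0,0,0.03,0,0,0,1,0,0,0.06,0,0,0,1,0,0,0.09,0,0,0,1,0,0,0.11,0,0,0,1,0,0,0.12,0,0,0,1,0,0,0.12,0,0,0,1],
)

```text
time_s: 29.37
position: [0.6498, 0.04, 0.1326]
tcp_rot: [-0.185, 3.136, 0.0]
wrist_force: [-5.1, -0.0, 12.4]
finger_gap: 0.0004
gripper_force: 6.1
```

Call:
arm_command(
  moves=[0,0,0.01,0,0,0,1,0,0,0.02,0,0,0,1,0,0,0.03,0,0,0,1,0,0,0.03,0,0,0,1],
)

```text
time_s: 29.7
position: [0.6499, 0.0401, 0.1323]
tcp_rot: [-0.185, 3.136, 0.001]
wrist_force: [-9.5, -0.7, 22.6]
finger_gap: 0.0007
gripper_force: 11.2
```

Call:
arm_command(
  moves=[0,0,-0.2,0,0,0,1,0,0,-0.64,0,0,0,1,0,0,-0.64,0,0,0,1],
)

```text
time_s: 29.95
position: [0.6539, 0.0403, 0.1857]
tcp_rot: [-0.184, 3.125, 0.001]
wrist_force: [0.9, 0.4, 1.5]
finger_gap: 0.0003
gripper_force: 0.0
```

Call:
arm_command(
  moves=[0.4,0,0,0,0,0,-0.3,0.573,0,0,0,0,0,-0.3,0.573,0,0,0,0,0,-0.3],
)

```text
time_s: 30.2
position: [0.6019, 0.0342, 0.1792]
tcp_rot: [0.184, -3.134, -0.0]
wrist_force: [0.2, -0.1, 0.0]
finger_gap: 0.0133
gripper_force: 0.0
```

Call:
arm_command(
  moves=[0.4,0,0,0,0,0,-0.3,0.573,0,0,0,0,0,-0.3,0.573,0,0,0,0,0,-0.3,0.573,0,0,0,0,0,-0.3],
)

```text
time_s: 30.53
position: [0.5599, 0.0295, 0.1797]
tcp_rot: [-0.185, 3.134, 0.0]
wrist_force: [-0.0, 0.7, 0.9]
finger_gap: 0.0392
gripper_force: 0.0
```

Call:
arm_command(
  moves=[0,0,0.4,0,0,0,-0.3,0,0,0.8,0,0,0,-0.3,0,0,1,0,0,0,-0.3],
)

```text
time_s: 30.78
position: [0.5592, 0.0296, 0.0965]
tcp_rot: [0.186, -3.134, 0.0]
wrist_force: [-0.6, -0.8, -0.3]
finger_gap: 0.0544
gripper_force: 0.0
```

Call:
arm_command(
  moves=[0,0,0.4,0,0,0,-0.3,0,0,0.8,0,0,0,-0.3,0,0,0.98,0,0,0,-0.3,0,0,0.98,0,0,0,-0.3,0,0,0.98,0,0,0,-0.3],
)

```text
time_s: 31.2
position: [0.5601, 0.0295, 0.0202]
tcp_rot: [0.185, -3.136, 0.0]
wrist_force: [-0.3, 0.1, -0.2]
finger_gap: 0.0561
gripper_force: 0.0
```

Run:
```python
from h import *
s=bot.observe();print(s["position"],s["finger_gap"])
plan([(.5593,.0294,.0165,-173.25)])
print("out"); plan([(.5593,.0294,.019,-173.25),(.46,.0176,.019,-173.25),(.46,.0176,.13,-173.25),(.55,-.15,.13,140),(.6275,-.2944,.13,85.9),(.6275,-.2944,.016,85.9)],(.5593,.0294,.0165,-173.25))
```

```text
[0.56007808 0.02950335 0.02022183] 0.05610429869884026
   [0.01, -0.0, 0.047] [-0.0, -0.0001, 0.0001] mm 4 deg 0
 -> (0.5593, 0.0294, 0.0165, -173.25)
out
   [0.0, 0.0, -0.031] [0.0, 0.0, 0.0] mm 2 deg 0
 -> (0.5593, 0.0294, 0.019, -173.25)
   [0.625, -0.0, 0.0] [0.0, 0.0, 0.0] mm 50 deg 0
   [0.625, -0.0, 0.0] [0.0, 0.0, 0.0] mm 50 deg 0
 -> (0.46, 0.0176, 0.019, -173.25)
   [-0.0, 0.0, -0.694] [0.0, 0.0, 0.0] mm 56 deg 0
   [0.0, 0.0, -0.694] [0.0, 0.0, 0.0] mm 56 deg 0
 -> (0.46, 0.0176, 0.13, -173.25)
   [-0.29, -0.738, 0.0] [0.0, 0.0, 0.0866] mm 63 deg 16
   [-0.478, -0.632, 0.0] [0.0, 0.0, 0.0866] mm 63 deg 16
   [-0.63, -0.481, 0.0] [0.0, 0.0, 0.0866] mm 63 deg 16
 -> (0.55, -0.15, 0.13, 140)
   [-0.951, -0.38, 0.0] [0.0, 0.0, 0.1503] mm 82 deg 27
   [-0.51, 0.047, 0.0] [0.0, 0.0, 0.0751] mm 41 deg 14
   [-0.485, 0.165, 0.0] [0.0, 0.0, 0.0751] mm 41 deg 14
 -> (0.6275, -0.2944, 0.13, 85.9)
   [0.0, 0.0, 0.713] [0.0, 0.0, 0.0] mm 57 deg 0
   [0.0, 0.0, 0.712] [0.0, 0.0, 0.0] mm 57 deg 0
 -> (0.6275, -0.2944, 0.016, 85.9)
```

Call:
arm_command(
  moves=[0.01,0,0.047,0,0,0,-0.3,0.01,0,0.047,0,0,0,1,0.01,0,0.047,0,0,0,1,0.01,0,0.047,0,0,0,1,0.01,0,0.047,0,0,0,1,0.01,0,0.047,0,0,0,1,0.01,0,0.047,0,0,0,1,0.01,0,0.047,0,0,0,1,0.01,0,0.047,0,0,0,1,0.01,0,0.01,0,0,0,1,0.01,0,0.01,0,0,0,1],
)

```text
time_s: 32.12
position: [0.5583, 0.0292, 0.0205]
tcp_rot: [-0.185, 3.136, 0.0]
wrist_force: [-0.3, 0.1, 0.0]
finger_gap: 0.0261
gripper_force: 20.0
```

Call:
arm_command(
  moves=[0.15,0,0,0,0,0,1,0.35,0,0,0,0,0,1,0.625,0,0,0,0,0,1],
)

```text
time_s: 32.37
position: [0.5093, 0.0236, 0.0202]
tcp_rot: [-0.185, 3.134, 0.0]
wrist_force: [-0.5, 0.0, -0.6]
finger_gap: 0.0257
gripper_force: 20.0
```

Call:
arm_command(
  moves=[0.3,0,0,0,0,0,1,0.625,0,0,0,0,0,1,0.625,0,0,0,0,0,1],
)

```text
time_s: 32.62
position: [0.452, 0.0164, 0.0194]
tcp_rot: [0.184, -3.128, 0.001]
wrist_force: [-0.3, -0.4, -0.8]
finger_gap: 0.0259
gripper_force: 20.0
```

Call:
arm_command(
  moves=[0,0,-0.3,0,0,0,1,0,0,-0.694,0,0,0,1],
)

```text
time_s: 32.78
position: [0.4565, 0.0172, 0.0745]
tcp_rot: [0.185, -3.13, 0.001]
wrist_force: [0.9, 0.2, -0.6]
finger_gap: 0.0253
gripper_force: 20.0
```

Call:
arm_command(
  moves=[0,0,-0.4,0,0,0,1,0,0,-0.694,0,0,0,1,0,0,-0.694,0,0,0,1,0,0,-0.694,0,0,0,1],
)

```text
time_s: 33.12
position: [0.4599, 0.0176, 0.1325]
tcp_rot: [-0.185, 3.133, 0.001]
wrist_force: [-0.5, 0.3, -0.6]
finger_gap: 0.0258
gripper_force: 20.0
```

Run:
```python
from h import *
held(.09,"t10")
plan([(.55,-.15,.13,140),(.6275,-.2944,.13,85.9)])
```

```text
pos [0.4599 0.0176 0.1325] gap 0.0258 rect along/across from TCP [96.1 -0.4] [25.9 39.8] 88.4 far end 116.1
board top z-rel, slope 0.0078 [-0.009  0.008] 157
   [-0.296, -0.738, 0.005] [0.0, 0.0, 0.0866] mm 64 deg 16
   [-0.483, -0.631, 0.005] [0.0, 0.0, 0.0866] mm 64 deg 16
   [-0.635, -0.478, 0.005] [0.0, 0.0, 0.0866] mm 64 deg 16
 -> (0.55, -0.15, 0.13, 140)
   [-0.951, -0.38, 0.0] [-0.0, 0.0, 0.1503] mm 82 deg 27
   [-0.51, 0.047, 0.0] [-0.0, 0.0, 0.0751] mm 41 deg 14
   [-0.485, 0.165, 0.0] [-0.0, 0.0, 0.0751] mm 41 deg 14
 -> (0.6275, -0.2944, 0.13, 85.9)
```

View pics/t10.png

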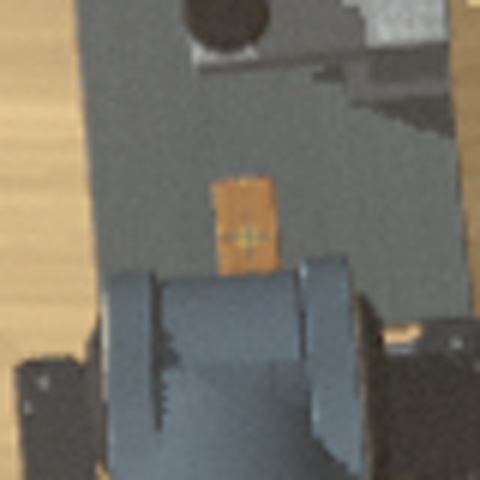

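The narrow board is held level and its insert is flush at the cross, crop (246,237). Next is the tin.

Call:
arm_command(
  moves=[-0.1,-0.25,0,0,0,0.029,1,-0.2,-0.5,0,0,0,0.058,1,-0.296,-0.738,0,0,0,0.0866,1],
)

```text
time_s: 33.42
position: [0.4884, -0.039, 0.1295]
tcp_rot: [-0.247, -3.128, 0.001]
wrist_force: [-1.1, -0.2, -1.0]
finger_gap: 0.026
gripper_force: 20.0
```

Call:
arm_command(
  moves=[-0.16,-0.21,0,0,0,0.029,1,-0.32,-0.42,0,0,0,0.058,1,-0.483,-0.631,0.005,0,0,0.0866,1],
)

```text
time_s: 33.67
position: [0.5189, -0.095, 0.1288]
tcp_rot: [-0.67, -3.065, 0.001]
wrist_force: [-0.4, 0.1, 0.3]
finger_gap: 0.0258
gripper_force: 20.0
```

Call:
arm_command(
  moves=[-0.21,-0.16,0,0,0,0.029,1,-0.42,-0.32,0,0,0,0.058,1,-0.635,-0.478,0.005,0,0,0.0866,1],
)

```text
time_s: 33.92
position: [0.5493, -0.1507, 0.1282]
tcp_rot: [-1.08, -2.946, 0.002]
wrist_force: [0.8, 0.2, -0.3]
finger_gap: 0.0259
gripper_force: 20.0
```

Call:
arm_command(
  moves=[-0.24,-0.1,0,0,0,0.035,1,-0.48,-0.19,0,0,0,0.07,1,-0.72,-0.29,0,0,0,0.11,1,-0.951,-0.38,0,0,0,0.1503,1],
)

```text
time_s: 34.25
position: [0.588, -0.223, 0.1279]
tcp_rot: [-1.739, -2.612, 0.003]
wrist_force: [-0.3, 0.3, -0.7]
finger_gap: 0.0258
gripper_force: 20.0
```

Call:
arm_command(
  moves=[-0.25,0.02,0,0,0,0.035,1,-0.51,0.047,0,0,0,0.0751,1],
)

```text
time_s: 34.42
position: [0.6075, -0.2585, 0.1278]
tcp_rot: [-2.032, -2.391, 0.003]
wrist_force: [-0.3, 0.4, -0.4]
finger_gap: 0.026
gripper_force: 20.0
```

Call:
arm_command(
  moves=[-0.25,0.08,0,0,0,0.035,1,-0.485,0.165,0,0,0,0.0751,1,-0.485,0.165,0,0,0,0.0751,1,-0.485,0.165,0,0,0,0.0751,1,-0.485,0.165,0,0,0,0.0751,1],
)

```text
time_s: 34.83
position: [0.6269, -0.2932, 0.1283]
tcp_rot: [-2.292, -2.144, 0.002]
wrist_force: [0.1, 0.8, -0.4]
finger_gap: 0.0257
gripper_force: 20.0
```

Run:
```python
from h import *
s=bot.observe();print(s["position"],s["finger_gap"])
plan([(.6275,-.2944,.0175,85.9)])
```

```text
[ 0.62685477 -0.29321805  0.12830651] 0.02566753970989695
   [-0.008, 0.007, 0.693] [-0.0006, -0.0002, 0.0008] mm 55 deg 0
   [-0.008, 0.006, 0.693] [-0.0006, -0.0002, 0.0008] mm 55 deg 0
 -> (0.6275, -0.2944, 0.0175, 85.9)
```

Call:
arm_command(
  moves=[0,0,0.25,0,0,0,1,0,0,0.5,0,0,0,1,0,0,0.7,0,0,0,1],
)

```text
time_s: 35.08
position: [0.6271, -0.2923, 0.0727]
tcp_rot: [-2.291, -2.145, -0.001]
wrist_force: [-0.0, -0.3, -0.2]
finger_gap: 0.0258
gripper_force: 20.0
```

Call:
arm_command(
  moves=[0,0,0.25,0,0,0,1,0,0,0.5,0,0,0,1,0,0,0.7,0,0,0,1,0,0,0.7,0,0,0,1,0,0,0.7,0,0,0,-0.05,0,0,0.7,0,0,0,-0.05,0,0,0.7,0,0,0,-0.05,0,0,0.7,0,0,0,-0.05],
)

```text
time_s: 35.75
position: [0.6286, -0.2946, 0.0199]
tcp_rot: [2.294, 2.143, 0.002]
wrist_force: [-1.3, -0.0, -1.2]
finger_gap: 0.0427
gripper_force: 0.0
```

Call:
arm_command(
  moves=[0,0,-0.25,0,0,0,-0.05,0,0,-0.5,0,0,0,-0.05,0,0,-0.9,0,0,0,-0.05],
)

```text
time_s: 36.0
position: [0.6265, -0.2935, 0.0896]
tcp_rot: [-2.293, -2.142, 0.002]
wrist_force: [0.6, 0.2, 0.6]
finger_gap: 0.0454
gripper_force: 0.0
```

Call:
arm_command(
  moves=[0,0,-0.4,0,0,0,-1,0,0,-0.9,0,0,0,-1,0,0,-0.9,0,0,0,-1],
)

```text
time_s: 36.25
position: [0.6319, -0.2975, 0.1723]
tcp_rot: [2.286, 2.134, 0.01]
wrist_force: [0.5, -1.4, 0.9]
finger_gap: 0.0583
gripper_force: 0.0
```

Run:
```python
from h import *
board("top",(.361,.330),"t11B",rad=.11)
board("top",(.6246,-.334),"t11N",zlo=.012,zhi=.03,rad=.09)
s=bot.observe();print(s["position"],s["finger_gap"])
```

```text
t11B [362.5 328.3] [151.4  47.4] 41.3 721 zmed 0.0136 insert [369.8 335.1] 84
t11B [344.2 417.6] [43.8 15. ] 69.9 79 zmed 0.0218 insert [343.3 421.6] 68
t11N [ 613.5 -400.2] [14.8  9.3] 9.6 20 zmed 0.0177 insert [ 613.1 -401.9] 10
t11N [ 559.4 -363.1] [ 5.2 16.5] 0.3 18 zmed 0.024 insert [ 559.5 -362.9] 13
t11N [ 691.4 -281.9] [9.7 5.2] 79.3 12 zmed 0.0246 insert [ 690.2 -282.8] 11
[ 0.6290278  -0.29520439  0.1657279 ] 0.06618521692570037
```

Run:
```python
from h import *
plan([(.49,-.03,.17,150),(.44,.15,.15,-175),(.3319,.3023,.11,-139.4)])
```

```text
[0.797, -0.49, -0.017] [0.0003, 0.0003, -0.0888] mm 75 deg 16
   [0.901, -0.252, -0.016] [0.0003, 0.0003, -0.0888] mm 75 deg 16
   [0.936, 0.006, -0.015] [0.0003, 0.0003, -0.0888] mm 75 deg 16
   [0.898, 0.264, -0.014] [0.0003, 0.0003, -0.0888] mm 75 deg 16
 -> (0.49, -0.03, 0.17, 150)
   [0.833, 0.818, 0.125] [-0.0, 0.0, -0.0972] mm 94 deg 18
   [0.274, 0.515, 0.063] [-0.0, 0.0, -0.0486] mm 47 deg 9
   [0.193, 0.551, 0.063] [-0.0, 0.0, -0.0486] mm 47 deg 9
 -> (0.44, 0.15, 0.15, -175)
   [0.393, 0.671, 0.167] [-0.0, -0.0, -0.0659] mm 64 deg 12
   [0.247, 0.738, 0.167] [-0.0, -0.0, -0.0659] mm 64 deg 12
   [0.09, 0.773, 0.167] [-0.0, -0.0, -0.0659] mm 64 deg 12
 -> (0.3319, 0.3023, 0.11, -139.4)
```

Call:
arm_command(
  moves=[0.26,-0.16,0,0,0,-0.03,-1,0.53,-0.32,0,0,0,-0.06,-1,0.797,-0.49,-0.017,0,0,-0.0888,-1],
)

```text
time_s: 36.6
position: [0.5916, -0.2269, 0.1621]
tcp_rot: [-1.969, -2.445, 0.002]
wrist_force: [0.9, 1.1, -0.0]
finger_gap: 0.0834
gripper_force: 0.0
```

Call:
arm_command(
  moves=[0.3,-0.08,0,0,0,-0.03,-1,0.6,-0.17,0,0,0,-0.06,-1,0.901,-0.252,-0.016,0,0,-0.0888,-1],
)

```text
time_s: 36.85
position: [0.5564, -0.1603, 0.1637]
tcp_rot: [-1.609, -2.695, 0.001]
wrist_force: [0.4, 0.1, -0.7]
finger_gap: 0.0868
gripper_force: 0.0
```

Call:
arm_command(
  moves=[0.31,0,0,0,0,-0.03,-1,0.62,0,0,0,0,-0.06,-1,0.936,0.006,-0.015,0,0,-0.0888,-1],
)

```text
time_s: 37.1
position: [0.5216, -0.0942, 0.1651]
tcp_rot: [-1.219, -2.893, 0.001]
wrist_force: [0.0, 0.6, 0.4]
finger_gap: 0.0868
gripper_force: 0.0
```

Call:
arm_command(
  moves=[0.3,0.09,0,0,0,-0.03,-1,0.6,0.18,0,0,0,-0.06,-1,0.898,0.264,-0.014,0,0,-0.0888,-1],
)

```text
time_s: 37.35
position: [0.487, -0.0279, 0.1664]
tcp_rot: [-0.804, -3.035, 0.001]
wrist_force: [0.3, 0.8, 0.6]
finger_gap: 0.0872
gripper_force: 0.0
```

Call:
arm_command(
  moves=[0.28,0.27,0.04,0,0,-0.033,-1,0.56,0.54,0.08,0,0,-0.066,-1,0.833,0.818,0.125,0,0,-0.0972,-1],
)

```text
time_s: 37.6
position: [0.4621, 0.0619, 0.1566]
tcp_rot: [-0.334, -3.122, 0.0]
wrist_force: [0.0, 0.3, -0.4]
finger_gap: 0.0868
gripper_force: 0.0
```

Call:
arm_command(
  moves=[0.14,0.26,0.03,0,0,-0.025,-1,0.274,0.515,0.063,0,0,-0.0486,-1],
)

```text
time_s: 37.77
position: [0.4495, 0.1073, 0.1514]
tcp_rot: [-0.094, -3.138, 0.0]
wrist_force: [0.2, 0.1, 0.4]
finger_gap: 0.0871
gripper_force: 0.0
```

Call:
arm_command(
  moves=[0.1,0.28,0.03,0,0,-0.025,-1,0.193,0.551,0.063,0,0,-0.0486,-1],
)

```text
time_s: 37.93
position: [0.4372, 0.1517, 0.1464]
tcp_rot: [0.144, -3.136, 0.001]
wrist_force: [0.5, 0.9, -1.1]
finger_gap: 0.0871
gripper_force: 0.0
```

Call:
arm_command(
  moves=[0.2,0.33,0.08,0,0,-0.033,-1,0.393,0.671,0.167,0,0,-0.0659,-1],
)

```text
time_s: 38.1
position: [0.4016, 0.2021, 0.1332]
tcp_rot: [0.467, -3.106, 0.0]
wrist_force: [0.6, 0.4, 0.0]
finger_gap: 0.0872
gripper_force: 0.0
```

Call:
arm_command(
  moves=[0.12,0.37,0.08,0,0,-0.033,-1,0.247,0.738,0.167,0,0,-0.0659,-1],
)

```text
time_s: 38.27
position: [0.3649, 0.2529, 0.1197]
tcp_rot: [0.787, -3.04, 0.0]
wrist_force: [-0.1, 0.9, 0.1]
finger_gap: 0.0872
gripper_force: 0.0
```

Call:
arm_command(
  moves=[0.05,0.38,0.08,0,0,-0.033,-1,0.09,0.773,0.167,0,0,-0.0659,-1,0.09,0.773,0.167,0,0,-0.0659,-1,0.09,0.773,0.167,0,0,-0.0659,-1,0.09,0.773,0.167,0,0,-0.0659,-1],
)

```text
time_s: 38.68
position: [0.3303, 0.3021, 0.1067]
tcp_rot: [1.088, -2.946, 0.001]
wrist_force: [-0.3, -0.3, 0.5]
finger_gap: 0.0869
gripper_force: 0.0
```

Run:
```python
from h import *
s=bot.observe();print(s["position"],s["finger_gap"],s["q"].round(2))
board("top",(.6246,-.334),"t12N",zlo=.012,zhi=.03,rad=.11)
board("top",(.418,-.333),"t12A",zlo=.014,zhi=.03,rad=.11)
board("wrist",(.362,.328),"w12",rad=.1)
plan([(.3319,.3023,.004,-139.4)])
```

```text
[0.33034101 0.30213619 0.10668824] 0.08686694467365749 [-0.7   0.26 -0.16  2.16  0.06  0.72  1.38]
t12N [ 623.5 -330.4] [145.1  27.5] 85.6 393 zmed 0.0182 insert [ 622.1 -331.9] 222
t12N [ 686.5 -332.9] [ 5.3 21.9] 0.3 24 zmed 0.0247 insert [ 685.8 -333.3] 20
t12N [ 641.9 -436.8] [21.2  7.1] 7.9 24 zmed 0.0254 insert [ 642.3 -436.5] 23
t12A [ 416.9 -332. ] [150.   46.3] 86.2 849 zmed 0.0208 insert [ 416.2 -329.9] 710
w12 [336.7 305.1] [80.8 46.1] 40.8 8754 zmed 0.0136 insert None 0
w12 [399.7 359.6] [28.2 46. ] 40.7 2389 zmed 0.0137 insert [400.6 360.3] 140
w12 [344.8 416.6] [30.7 11.9] 63.9 637 zmed 0.0221 insert [344.3 415.5] 633
   [-0.005, -0.0, 0.645] [-0.0001, -0.0, -0.0004] mm 52 deg 0
   [-0.005, -0.0, 0.645] [-0.0001, -0.0, -0.0004] mm 52 deg 0
 -> (0.3319, 0.3023, 0.004, -139.4)
```

View pics/t12N.png

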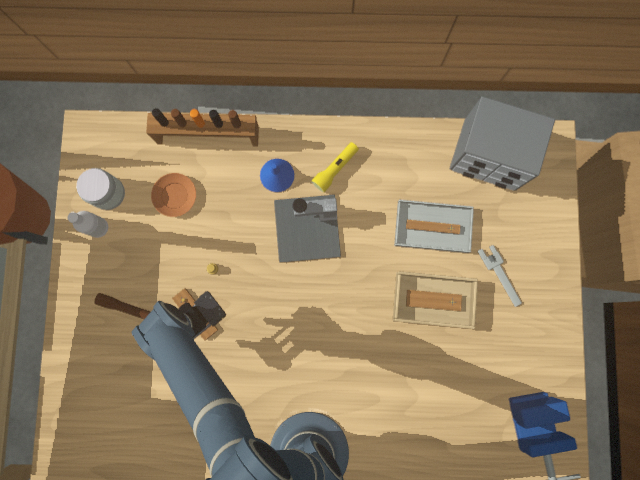

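The top view shows the narrow board in the tin at (434,228) and the broad board in the box at (436,300), with the bystanders unmoved. Now for the last blank.

Call:
arm_command(
  moves=[-0.005,0,0.3,0,0,0,-1,-0.005,0,0.645,0,0,0,-1],
)

```text
time_s: 39.0
position: [0.3332, 0.304, 0.0569]
tcp_rot: [-1.084, 2.942, 0.004]
wrist_force: [0.2, 0.3, 0.1]
finger_gap: 0.0873
gripper_force: 0.0
```

Call:
arm_command(
  moves=[-0.005,0,0.3,0,0,0,-1,-0.005,0,0.5,0,0,0,-1,-0.005,0,0.62,0,0,0,-1,-0.005,0,0.62,0,0,0,-1,-0.005,0,0.62,0,0,0,-1],
)

```text
time_s: 39.42
position: [0.3316, 0.3033, 0.0062]
tcp_rot: [1.088, -2.947, 0.0]
wrist_force: [0.6, -0.3, 0.4]
finger_gap: 0.087
gripper_force: 0.0
```

Call:
arm_command(
  moves=[0,0,0,0,0,0,1,0,0,0,0,0,0,1,0,0,0,0,0,0,1,0,0,0,0,0,0,1,0,0,0,0,0,0,1,0,0,0,0,0,0,1,0,0,0,0,0,0,1,0,0,0,0,0,0,1,0,0,0,0,0,0,1,0,0,0,0,0,0,1],
)

```text
time_s: 40.25
position: [0.3312, 0.3036, 0.0062]
tcp_rot: [-1.09, 2.946, 0.0]
wrist_force: [-0.2, 0.3, 2.9]
finger_gap: 0.0459
gripper_force: 20.0
```

Call:
arm_command(
  moves=[0,0,-0.3,0,0,0,1,0,0,-0.6,0,0,0,1,0,0,-0.95,0,0,0,1,0,0,-0.95,0,0,0,1],
)

```text
time_s: 40.58
position: [0.3332, 0.3058, 0.0859]
tcp_rot: [-1.087, 2.94, 0.006]
wrist_force: [0.6, 0.4, -0.5]
finger_gap: 0.0454
gripper_force: 20.0
```

Run:
```python
from h import *
s=bot.observe();print(s["position"],s["finger_gap"],s["wrist_force"])
plan([(.43,.18,.08,-165),(.4997,.0224,.08,-173.25)])
```

```text
[0.33321698 0.30584578 0.08593068] 0.04539716221327766 [ 0.58009281  0.42076784 -0.4825615 ]
   [0.053, -0.991, 0.036] [0.0004, 0.0013, 0.0711] mm 79 deg 13
   [-0.168, -0.978, 0.037] [0.0004, 0.0013, 0.0711] mm 79 deg 13
 -> (0.43, 0.18, 0.08, -165)
   [-0.111, -0.709, -0.0] [0.0, -0.0, 0.0153] mm 57 deg 3
   [-0.144, -0.703, -0.0] [0.0, -0.0, 0.0153] mm 57 deg 3
   [-0.178, -0.696, -0.0] [0.0, -0.0, 0.0153] mm 57 deg 3
 -> (0.4997, 0.0224, 0.08, -173.25)
```

Call:
arm_command(
  moves=[0.02,-0.33,0,0,0,0.024,1,0.035,-0.66,0.02,0,0,0.048,1,0.053,-0.991,0.036,0,0,0.0711,1],
)

```text
time_s: 40.83
position: [0.3797, 0.24, 0.079]
tcp_rot: [-0.752, 3.05, 0.0]
wrist_force: [0.3, -0.2, -0.4]
finger_gap: 0.0457
gripper_force: 20.0
```

Call:
arm_command(
  moves=[-0.06,-0.33,0,0,0,0.024,1,-0.11,-0.65,0.02,0,0,0.048,1,-0.168,-0.978,0.03,0,0,0.0711,1],
)

```text
time_s: 41.08
position: [0.428, 0.1764, 0.0761]
tcp_rot: [0.405, -3.115, 0.0]
wrist_force: [0.6, 0.2, -0.9]
finger_gap: 0.0455
gripper_force: 20.0
```

Call:
arm_command(
  moves=[-0.05,-0.35,0,0,0,0.008,1,-0.111,-0.709,0,0,0,0.0153,1],
)

```text
time_s: 41.25
position: [0.4513, 0.1242, 0.0761]
tcp_rot: [0.334, -3.123, 0.0]
wrist_force: [-0.0, 1.2, -0.9]
finger_gap: 0.046
gripper_force: 20.0
```

Call:
arm_command(
  moves=[-0.07,-0.35,0,0,0,0.008,1,-0.144,-0.703,0,0,0,0.0153,1],
)

```text
time_s: 41.42
position: [0.4743, 0.0713, 0.0761]
tcp_rot: [0.258, -3.13, 0.0]
wrist_force: [-0.6, 0.6, -0.9]
finger_gap: 0.0454
gripper_force: 20.0
```

Call:
arm_command(
  moves=[-0.09,-0.35,0,0,0,0.008,1,-0.178,-0.696,0,0,0,0.0153,1,-0.178,-0.696,0,0,0,0.0153,1,-0.178,-0.696,0,0,0,0.0153,1,-0.178,-0.696,0,0,0,0.0153,1],
)

```text
time_s: 41.83
position: [0.4969, 0.0206, 0.0762]
tcp_rot: [0.185, -3.135, -0.001]
wrist_force: [0.4, 0.7, -0.8]
finger_gap: 0.0458
gripper_force: 20.0
```

Run:
```python
from h import *
held(.09,"t13")
plan([(.4997,.0224,.022,-173.25),(.5593,.0294,.022,-173.25)])
```

```text
pos [0.4969 0.0206 0.0762] gap 0.0458 rect along/across from TCP [100.3  -0. ] [45.9 29.6] 88.1 far end 115.0
board top z-rel, slope 0.007 [-0.134  0.021] 158
   [-0.038, 0.01, 0.678] [0.0002, -0.0004, 0.0005] mm 54 deg 0
 -> (0.4997, 0.0224, 0.022, -173.25)
   [-0.75, -0.001, 0.0] [-0.0, 0.0, -0.0] mm 60 deg 0
 -> (0.5593, 0.0294, 0.022, -173.25)
```

Call:
arm_command(
  moves=[-0.02,0.005,0.3,0,0,0,1,-0.03,0.01,0.678,0,0,0,1,-0.03,0.01,0.678,0,0,0,1,-0.03,0.01,0.678,0,0,0,1],
)

```text
time_s: 42.22
position: [0.4983, 0.0223, 0.0217]
tcp_rot: [0.188, -3.132, -0.0]
wrist_force: [-0.1, -0.5, -0.4]
finger_gap: 0.046
gripper_force: 20.0
```

Call:
arm_command(
  moves=[-0.15,0,0,0,0,0,1,-0.3,0,0,0,0,0,1,-0.45,0,0,0,0,0,1,-0.6,0,0,0,0,0,1,-0.7,0,0,0,0,0,1,-0.75,0,0,0,0,0,1,-0.75,0,0,0,0,0,1,-0.75,0,0,0,0,0,1],
)

```text
time_s: 42.88
position: [0.559, 0.0284, 0.0229]
tcp_rot: [0.185, -3.136, -0.0]
wrist_force: [-0.2, -0.3, -0.3]
finger_gap: 0.0459
gripper_force: 20.0
```

Run:
```python
from h import *
s=bot.observe();print(s["position"],s["finger_gap"],s["wrist_force"])
plan([(.5593,.0294,.019,-173.25)])
```

```text
[0.5590066  0.02838361 0.02289946] 0.04587864820109289 [-0.22823655 -0.34345718 -0.28477838]
   [-0.005, 0.012, 0.049] [0.0001, -0.0001, 0.0] mm 4 deg 0
 -> (0.5593, 0.0294, 0.019, -173.25)
```

Call:
arm_command(
  moves=[0,0.006,0.025,0,0,0,1,0,0.012,0.05,0,0,0,1,0,0.012,0.055,0,0,0,1,0,0.012,0.055,0,0,0,-0.6,0,0.012,0.055,0,0,0,-0.6,0,0.012,0.055,0,0,0,-0.6,0,0.012,0.055,0,0,0,-0.6,0,0.012,0.055,0,0,0,-0.6],
)

```text
time_s: 43.55
position: [0.5593, 0.0292, 0.018]
tcp_rot: [0.185, -3.136, -0.0]
wrist_force: [-0.7, 0.1, -0.7]
finger_gap: 0.0669
gripper_force: 0.0
```

Call:
arm_command(
  moves=[0,0,-0.3,0,0,0,-0.6,0,0,-0.7,0,0,0,-0.6],
)

```text
time_s: 43.72
position: [0.5569, 0.029, 0.0721]
tcp_rot: [0.185, -3.129, 0.001]
wrist_force: [0.8, 0.2, 0.2]
finger_gap: 0.0692
gripper_force: 0.0
```

Call:
arm_command(
  moves=[0,0,-0.3,0,0,0,1,0,0,-0.8,0,0,0,1],
)

```text
time_s: 43.88
position: [0.5573, 0.029, 0.137]
tcp_rot: [0.185, -3.131, 0.001]
wrist_force: [-0.4, 0.2, -0.9]
finger_gap: 0.0625
gripper_force: 0.0
```

Call:
arm_command(
  moves=[0,0,-0.52,0,0,0,1,0,0,-0.52,0,0,0,1,0,0,-0.52,0,0,0,1,0,0,-0.52,0,0,0,1],
)

```text
time_s: 44.22
position: [0.5589, 0.0292, 0.1795]
tcp_rot: [0.185, -3.136, -0.0]
wrist_force: [-0.3, -0.2, -1.0]
finger_gap: 0.0374
gripper_force: 0.0
```

Run:
```python
from h import *
onplate("w14")
plan([(.6487,.04,.16,-173.25)])
```

```text
pos [0.5589 0.0292 0.1795] board end [-125.4   -0.2] angle -0.39 cross err mm [-0.4 -1.1] zmed 0.0256 plate -x edge -132.9 plate y [-99.7 250.8]
   [-0.569, 0.001, 0.115] [0.0, -0.0004, -0.0] mm 46 deg 0
   [-0.569, 0.001, 0.115] [0.0, -0.0004, -0.0] mm 46 deg 0
 -> (0.6487, 0.04, 0.16, -173.25)
```

Well placed. Press.

Call:
arm_command(
  moves=[-0.3,0,0,0,0,0,1,-0.569,0,0,0,0,0,1,-0.569,0,0,0,0,0,1],
)

```text
time_s: 44.52
position: [0.6069, 0.0352, 0.1777]
tcp_rot: [0.186, -3.136, 0.0]
wrist_force: [0.1, 0.1, -0.4]
finger_gap: 0.0132
gripper_force: 0.0
```

Call:
arm_command(
  moves=[-0.3,0,0,0,0,0,1,-0.569,0,0,0,0,0,1,-0.569,0,0.1,0,0,0,1,-0.569,0,0.2,0,0,0,1,-0.569,0,0.25,0,0,0,1,-0.569,0,0.25,0,0,0,1],
)

```text
time_s: 45.02
position: [0.6472, 0.0395, 0.1571]
tcp_rot: [0.184, -3.131, 0.0]
wrist_force: [0.2, 0.4, -0.2]
finger_gap: 0.0004
gripper_force: 0.0
```

Call:
arm_command(
  moves=[0,0,0.05,0,0,0,1,0,0,0.1,0,0,0,1,0,0,0.15,0,0,0,1,0,0,0.2,0,0,0,1,0,0,0.25,0,0,0,1,0,0,0.25,0,0,0,1],
)

```text
time_s: 45.52
position: [0.6495, 0.0398, 0.1395]
tcp_rot: [0.185, -3.136, -0.0]
wrist_force: [-2.5, -0.3, 5.2]
finger_gap: 0.0005
gripper_force: 2.5
```

Call:
arm_command(
  moves=[0,0,0.03,0,0,0,1,0,0,0.06,0,0,0,1,0,0,0.09,0,0,0,1,0,0,0.11,0,0,0,1,0,0,0.12,0,0,0,1,0,0,0.12,0,0,0,1],
)

```text
time_s: 46.02
position: [0.6497, 0.0398, 0.1324]
tcp_rot: [-0.184, 3.136, 0.001]
wrist_force: [-6.4, -1.0, 13.5]
finger_gap: 0.0005
gripper_force: 7.0
```

Call:
arm_command(
  moves=[0,0,0.01,0,0,0,1,0,0,0.02,0,0,0,1,0,0,0.03,0,0,0,1,0,0,0.03,0,0,0,1],
)

```text
time_s: 46.35
position: [0.6497, 0.0398, 0.1323]
tcp_rot: [-0.184, 3.136, 0.001]
wrist_force: [-10.1, -0.1, 24.4]
finger_gap: 0.0003
gripper_force: 12.4
```

Bottomed out. Now I'll back off and grip the board again.

Call:
arm_command(
  moves=[0,0,-0.2,0,0,0,1,0,0,-0.65,0,0,0,1,0,0,-0.65,0,0,0,1],
)

```text
time_s: 46.6
position: [0.6538, 0.0401, 0.1861]
tcp_rot: [-0.184, 3.124, 0.001]
wrist_force: [2.0, 0.6, 1.8]
finger_gap: 0.0
gripper_force: 0.0
```

Call:
arm_command(
  moves=[0.4,0,0,0,0,0,-0.7,0.573,0,0,0,0,0,-0.7,0.573,0,0,0,0,0,-0.7],
)

```text
time_s: 46.85
position: [0.6018, 0.034, 0.1795]
tcp_rot: [0.184, -3.135, -0.0]
wrist_force: [-0.7, -0.7, -0.2]
finger_gap: 0.0133
gripper_force: 0.0
```

Call:
arm_command(
  moves=[0.4,0,0,0,0,0,-0.7,0.573,0,0,0,0,0,-0.7,0.573,0,0,0,0,0,-0.7,0.573,0,0,0,0,0,-0.7,0.573,0,0,0,0,0,-0.7,0.573,0,0,0,0,0,-0.7],
)

```text
time_s: 47.35
position: [0.5602, 0.0294, 0.1798]
tcp_rot: [-0.185, 3.135, 0.0]
wrist_force: [1.0, -0.3, 0.5]
finger_gap: 0.0526
gripper_force: 0.0
```

Call:
arm_command(
  moves=[0,0,0.4,0,0,0,-0.7,0,0,0.8,0,0,0,-0.7,0,0,1,0,0,0,-0.7],
)

```text
time_s: 47.6
position: [0.558, 0.0292, 0.0966]
tcp_rot: [0.185, -3.133, 0.0]
wrist_force: [0.2, -0.5, -0.4]
finger_gap: 0.0701
gripper_force: 0.0
```

Call:
arm_command(
  moves=[0,0,0.4,0,0,0,-0.7,0,0,0.8,0,0,0,-0.7,0,0,0.98,0,0,0,-0.7,0,0,0.98,0,0,0,-0.7,0,0,0.98,0,0,0,-0.7],
)

```text
time_s: 48.02
position: [0.5592, 0.0292, 0.0206]
tcp_rot: [0.185, -3.135, 0.0]
wrist_force: [-0.8, -1.0, 0.3]
finger_gap: 0.0738
gripper_force: 0.0
```

Call:
arm_command(
  moves=[0,0,0.047,0,0,0,-0.7,0,0,0.047,0,0,0,1,0,0,0.047,0,0,0,1,0,0,0.047,0,0,0,1,0,0,0.047,0,0,0,1,0,0,0.047,0,0,0,1,0,0,0.047,0,0,0,1,0,0,0.047,0,0,0,1,0,0,0.047,0,0,0,1,0,0,0.01,0,0,0,1,0,0,0.01,0,0,0,1],
)

```text
time_s: 48.93
position: [0.5588, 0.0291, 0.0207]
tcp_rot: [-0.185, 3.136, 0.0]
wrist_force: [0.4, 1.2, -0.4]
finger_gap: 0.0458
gripper_force: 20.0
```

Call:
arm_command(
  moves=[0.15,0,0,0,0,0,1,0.35,0,0,0,0,0,1,0.625,0,0,0,0,0,1],
)

```text
time_s: 49.18
position: [0.5098, 0.0234, 0.0205]
tcp_rot: [-0.185, 3.134, 0.0]
wrist_force: [0.3, 0.4, -0.2]
finger_gap: 0.0457
gripper_force: 20.0
```

Call:
arm_command(
  moves=[0.3,0,0,0,0,0,1,0.625,0,0,0,0,0,1,0.625,0,0,0,0,0,1],
)

```text
time_s: 49.43
position: [0.4525, 0.0163, 0.0196]
tcp_rot: [0.183, -3.128, 0.001]
wrist_force: [-0.6, -0.6, 0.0]
finger_gap: 0.0457
gripper_force: 20.0
```

Call:
arm_command(
  moves=[0,0,-0.3,0,0,0,1,0,0,-0.694,0,0,0,1],
)

```text
time_s: 49.6
position: [0.457, 0.0171, 0.0747]
tcp_rot: [0.185, -3.13, 0.001]
wrist_force: [1.7, 1.5, 0.5]
finger_gap: 0.0456
gripper_force: 20.0
```

Call:
arm_command(
  moves=[0,0,-0.4,0,0,0,1,0,0,-0.694,0,0,0,1,0,0,-0.694,0,0,0,1,0,0,-0.694,0,0,0,1],
)

```text
time_s: 49.93
position: [0.4604, 0.0175, 0.1327]
tcp_rot: [-0.185, 3.133, 0.001]
wrist_force: [-0.0, -0.5, -1.1]
finger_gap: 0.0457
gripper_force: 20.0
```

Run:
```python
from h import *
held(.09,"t15")
c=np.array([.417,-.332]); a=np.radians(85.9); t=c+.04*np.array([np.cos(a),np.sin(a)]); print(t)
plan([(*t,.13,93),(*t,.13,85.9)])
```

```text
pos [0.4604 0.0175 0.1327] gap 0.0457 rect along/across from TCP [91.  -0.2] [46.4 47.6] 86.8 far end 114.2
board top z-rel, slope 0.007 [0.03  0.004] 226
[ 0.4198599  -0.29210237]
   [0.236, -0.946, 0.004] [0.0, -0.0, 0.1302] mm 78 deg 23
   [-0.16, -0.962, 0.004] [0.0, -0.0, 0.1302] mm 78 deg 23
   [-0.529, -0.819, 0.004] [0.0, -0.0, 0.1302] mm 78 deg 23
   [-0.811, -0.541, 0.004] [0.0, -0.0, 0.1302] mm 78 deg 23
 -> (np.float64(0.4198598977733074), np.float64(-0.29210236868276224), 0.13, 93)
   [0.0, 0.0, 0.0] [0.0, 0.0, 0.0394] mm 0 deg 7
 -> (np.float64(0.4198598977733074), np.float64(-0.29210236868276224), 0.13, 85.9)
```

View pics/t15.png

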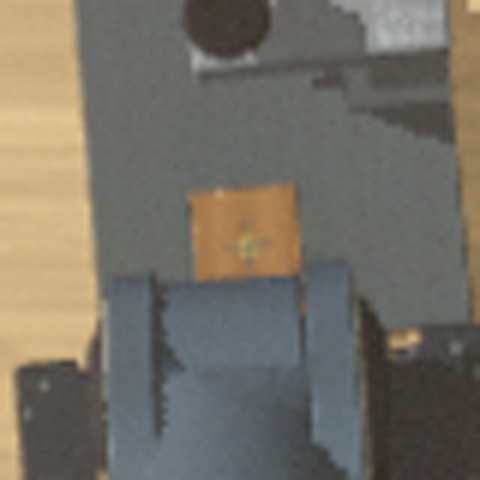

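The insert is flush at crop (247,245). I'll lay this board on top of the first one in the box; its underside will be at about 22 mm, below the 36 mm limit.

Call:
arm_command(
  moves=[0.06,-0.23,0,0,0,0.03,1,0.12,-0.46,0,0,0,0.065,1,0.18,-0.7,0,0,0,0.1,1,0.236,-0.946,0,0,0,0.1302,1],
)

```text
time_s: 50.32
position: [0.448, -0.0606, 0.1298]
tcp_rot: [-0.462, -3.103, 0.001]
wrist_force: [0.6, 0.0, -0.7]
finger_gap: 0.0457
gripper_force: 20.0
```

Call:
arm_command(
  moves=[-0.04,-0.24,0,0,0,0.033,1,-0.08,-0.47,0,0,0,0.065,1,-0.12,-0.7,0,0,0,0.1,1,-0.16,-0.962,0,0,0,0.1302,1],
)

```text
time_s: 50.65
position: [0.4384, -0.1377, 0.1298]
tcp_rot: [-1.083, -2.945, 0.001]
wrist_force: [0.2, -0.4, -0.2]
finger_gap: 0.046
gripper_force: 20.0
```

Call:
arm_command(
  moves=[-0.13,-0.2,0,0,0,0.033,1,-0.26,-0.4,0,0,0,0.065,1,-0.39,-0.6,0,0,0,0.1,1,-0.529,-0.819,0,0,0,0.1302,1],
)

```text
time_s: 50.98
position: [0.4285, -0.215, 0.1297]
tcp_rot: [-1.659, -2.664, 0.002]
wrist_force: [-0.0, -0.1, -0.4]
finger_gap: 0.0456
gripper_force: 20.0
```

Call:
arm_command(
  moves=[-0.2,-0.13,0,0,0,0.033,1,-0.4,-0.26,0,0,0,0.065,1,-0.6,-0.4,0,0,0,0.1,1,-0.811,-0.541,0,0,0,0.1302,1,-0.811,-0.541,0,0,0,0.1302,1],
)

```text
time_s: 51.4
position: [0.418, -0.296, 0.1301]
tcp_rot: [-2.171, -2.27, 0.007]
wrist_force: [-0.1, -0.0, 0.2]
finger_gap: 0.046
gripper_force: 20.0
```

Call:
arm_command(
  moves=[0,0,0,0,0,0.02,1,0,0,0,0,0,0.0394,1,0,0,0,0,0,0.0394,1,0,0,0,0,0,0.0394,1],
)

```text
time_s: 51.73
position: [0.4194, -0.2913, 0.1303]
tcp_rot: [-2.295, -2.142, 0.002]
wrist_force: [0.3, 0.6, -1.9]
finger_gap: 0.0456
gripper_force: 20.0
```

Run:
```python
from h import *
s=bot.observe();print(s["position"],s["finger_gap"])
plan([(.4199,-.2921,.031,85.9)])
```

```text
[ 0.41939996 -0.29125464  0.13029658] 0.04564572420755394
   [-0.006, 0.005, 0.621] [-0.0004, -0.0001, 0.0005] mm 50 deg 0
   [-0.005, 0.004, 0.621] [-0.0004, -0.0001, 0.0005] mm 50 deg 0
 -> (0.4199, -0.2921, 0.031, 85.9)
```

Call:
arm_command(
  moves=[0,0,0.25,0,0,0,1,0,0,0.45,0,0,0,1,0,0,0.62,0,0,0,1],
)

```text
time_s: 51.98
position: [0.4196, -0.2913, 0.0805]
tcp_rot: [-2.295, -2.143, 0.001]
wrist_force: [0.0, -0.0, -0.6]
finger_gap: 0.0456
gripper_force: 20.0
```

Call:
arm_command(
  moves=[0,0,0.25,0,0,0,1,0,0,0.5,0,0,0,1,0,0,0.62,0,0,0,1,0,0,0.62,0,0,0,1,0,0,0.62,0,0,0,-0.38,0,0,0.62,0,0,0,-0.38,0,0,0.62,0,0,0,-0.38,0,0,0.62,0,0,0,-0.38],
)

```text
time_s: 52.65
position: [0.4207, -0.2925, 0.0333]
tcp_rot: [2.298, 2.14, 0.001]
wrist_force: [-0.2, 0.6, 0.4]
finger_gap: 0.0585
gripper_force: 0.0
```

Call:
arm_command(
  moves=[0,0,-0.25,0,0,0,-0.38,0,0,-0.5,0,0,0,-0.38,0,0,-0.95,0,0,0,-0.38],
)

```text
time_s: 52.9
position: [0.4184, -0.291, 0.1076]
tcp_rot: [-2.296, -2.138, 0.003]
wrist_force: [0.6, 0.1, 0.5]
finger_gap: 0.0598
gripper_force: 0.0
```

Call:
arm_command(
  moves=[0,0.3,-0.4,0,0,0,-0.38,0,0,-0.95,0,0,0,-0.38,0,0,-0.95,0,0,0,-0.38],
)

```text
time_s: 53.15
position: [0.4214, -0.2945, 0.1899]
tcp_rot: [2.294, 2.135, 0.005]
wrist_force: [-0.5, -1.2, 0.3]
finger_gap: 0.0602
gripper_force: 0.0
```

Call:
arm_command(
  moves=[0.4,0,0,0,0,0,-0.38,0.95,0,0,0,0,0,-0.38],
)

```text
time_s: 53.32
position: [0.425, -0.2214, 0.1861]
tcp_rot: [2.304, 2.129, 0.002]
wrist_force: [1.0, 0.9, -0.4]
finger_gap: 0.0602
gripper_force: 0.0
```

Call:
arm_command(
  moves=[0.4,0,0,0,0,0,-0.38,0.95,0,0,0,0,0,-0.38],
)

```text
time_s: 53.48
position: [0.4301, -0.145, 0.1849]
tcp_rot: [2.301, 2.137, 0.002]
wrist_force: [1.3, 0.5, 0.1]
finger_gap: 0.0601
gripper_force: 0.0
```

Call:
arm_command(
  moves=[0.4,0,0,0,0,0,-0.38,0.9,0,0,0,0,0,-0.38,0.9,0,0,0,0,0,-0.38,0.9,0,0,0,0,0,-0.38],
)

```text
time_s: 53.82
position: [0.4356, -0.0712, 0.1845]
tcp_rot: [-2.293, -2.147, -0.001]
wrist_force: [0.1, -1.4, 0.5]
finger_gap: 0.06
gripper_force: 0.0
```

Run:
```python
from h import *
s=bot.observe();print(s["position"])
st,im,d,P=board("top",(.418,-.333),"t16",zlo=.028,zhi=.042,rad=.09)
board("top",(.6246,-.334),"t16N",zlo=.012,zhi=.03,rad=.1)
m=(P[...,2]>.125)&(np.hypot(P[...,0]-.649,P[...,1]-.04)<.03); print("knob z",np.median(P[m][:,2]))
```

```text
[ 0.43560101 -0.07124367  0.1845038 ]
t16 [ 416.6 -329.5] [150.2  46. ] 85.4 815 zmed 0.0347 insert [ 415.7 -326.3] 815
t16N [ 622.1 -346.1] [120.1  26.7] 86.1 362 zmed 0.0183 insert [ 621.2 -343.2] 212
t16N [ 632.7 -270.2] [14.3 24.1] 2.3 38 zmed 0.0176 insert [ 634.  -270.3] 19
t16N [ 686.9 -331.6] [8.3 3.4] 89.0 9 zmed 0.0261 insert [ 687.4 -331.3] 6
knob z 0.14855767383203955
```

View pics/t16.png

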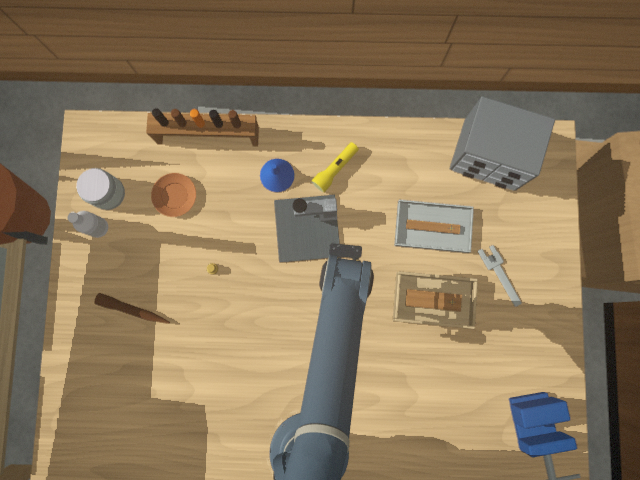

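The final view shows the narrow blank in the tin at (434,226) and both broad blanks stacked in the box at (433,300). The knob is up and the bystanders haven't moved.

```bash
python3 -c "
from rig import bot
print(bot.hand_in())"
```

```text
the job is handed in; nothing more can be done
None
```

I handed the job in at about 54 s: all three inserts look flush, the narrow blank is in the tin, both broad blanks are stacked in the plywood box, and the punch is up; the hand-in returned no verdict.

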